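# Run in a batch of yo-yo bearings

## Robot

A 6-joint arm with a two-finger parallel gripper is mounted at the origin on the work surface. World frame = base frame: x ahead of the robot, y to its left, z up, the work surface at z = 0. Lengths are in m, angles in rad, forces in N, time in s.
With the tool pointing down it reaches from about 0.375 to 0.9 m from the base axis. Payload 3.1 kg.
Tool frame: the origin (TCP) lies between the finger pads; the fingertips stand 25 mm ahead of it and the grasp point (between the pads) lies 6 mm ahead of it; z points along the fingers, y is the line along which they close (so a half turn about z gives the same grasp; the last joint's range is limited). The gripper opens to 87 mm and grips with 3 to 60 N. Pads are 19 mm wide; open, the fingers measure 117 mm over their backs; the gripper's body (75 mm by 190 mm) begins 51 mm behind the grasp point.
Start: joints at [-1.488, 0.527, 1.433, -0, 1.181, -0.178], TCP at [0.162, -0.604, 0.248] pointing down, gripper open.
Joint ranges: [-3.08, 3.08], [-0.75, 2.2], [0.22, 2.44], [-1.43, 4.57], [0, 2.65], [-2.85, 2.85]. Speed limits (rad/s): [2.79, 2.79, 3.14, 3.14, 3.14, 3.14].

## Interface

Orientations are given as a unit quaternion [x, y, z, w].
In Python, from plant import get_state, eyes, bot gives the robot as it stands.
- The arm moves only by the shell command python3 -m jog 'ROWS'. ROWS is a JSON object of lists of equal length, an entry for each row: "turn": the turn, a rotation vector about the tool's x, y, z normalised to -1 to 1, where 1 is 0.1 rad, a list of three; "travel": the shift along the tool's x, y, z normalised to -1 to 1, where 1 is 0.04 m, a list of three; "fingers": the closure, from 0 (fully open) to 1 (shut). In form: {"turn": [[ax, ay, az], ...], "travel": [[x, y, z], ...], "fingers": [fingers, ...]}. A call has 1 to 10 rows; each row shifts and turns the commanded pose from where the row before left it, along the tool's axes as they then stand; what a row does not reach is not made up. A row lasts 1/12 s, in which the tool goes at most 41.7 mm and 7.16 degrees, less where a joint would pass 70% of its speed; a pose out of reach is approached as far as the arm can. A call with a number of a shift or a turn outside -1 to 1 is refused whole. A call with a gripper value outside its range is refused whole. The fingers move at their own pace and stop on an object; the grip force is fixed at half the most. Time passes only in rows, so rows that do not move let the fingers close. It gives the time, the measured TCP pose, the force, the opening and the grip force at its end, in the units of the state.
- get_state(): the state, without advancing time (a new reading comes with each control period).
- eyes.get_image(name): name is "scene" or "top" or "wrist"; returns (picture, depth): 480x640x3 uint8, red, green, blue; 480x640 float32, m along the optical axis (not along the pixel's ray), 0 where there is no reading.
- eyes.calibration(name): a dict with "K" (3x3 intrinsics, pixels), "extrinsics" (4x4, takes a point from world to camera coordinates). Camera axes: x right, y down, z forward; pixel columns grow to the right and rows downward; lengths in m; the calibration is good to about 2 mm. A picture is of the moment at which its call begins: read the wrist's pose just before it. calibration takes no time and is no camera call; for the wrist camera it gives the pose at the moment of the call.
- bot.sign_off(): hands the job in; it is judged then, once.
The state is a dict: "time_s": time; "q": joint angles; "joint_velocities": joint speeds; "joint_torque": joint torques, N m; "tool_pos": TCP position; "eef_rot": TCP orientation; "contact_force": force on the tool from outside, world axes, zero at the start; "wrist_torque": the same for the moment, N m; "width": finger opening in m; "grasp_force": force on a finger pad.
Only numpy, scipy, OpenCV 4.12 (cv2) and the standard library are available. Lean on these libraries where they do the work, as an engineer would, in place of code of your own. Each camera call takes 0.05 s, during which the arm holds its last target. There are 200 camera calls.

## Task

Run in the bearing cores: first pull the speed fader back to its zero stop (the end of the track nearer the robot) and, leaving it there, set every bearing core upright on a spindle of its own on the grey rack, fully down on the plate. Then slide the fader so that its grip is level with the red pointer, and only after that press the red start plunger all the way down and let it come back up. Leave the yo-yo, jar, wrench and caliper where they are.

Things in the scene. Friction and masses are not known exactly. Their poses are not given: they have to be found in the camera images.
- core0: bearing core 0: blue plastic spool, 44 mm diameter flanges top and bottom, 36 mm tall, about 60 g, with a chrome bearing ring and a 14 mm bore through it along its z; same either way up. Origin at its very middle (18 mm above what it stands on). It may be absent.
- core1: bearing core 1: orange plastic spool, 44 mm diameter flanges top and bottom, 36 mm tall, about 60 g, with a chrome bearing ring and a 14 mm bore through it along its z; same either way up. Origin at its very middle (18 mm above what it stands on). It may be absent.
- core2: bearing core 2: green plastic spool, 44 mm diameter flanges top and bottom, 36 mm tall, about 60 g, with a chrome bearing ring and a 14 mm bore through it along its z; same either way up. Origin at its very middle (18 mm above what it stands on). It may be absent.
- core3: bearing core 3: yellow plastic spool, 44 mm diameter flanges top and bottom, 36 mm tall, about 60 g, with a chrome bearing ring and a 14 mm bore through it along its z; same either way up. Origin at its very middle (18 mm above what it stands on). It may be absent.
- core4: bearing core 4: white plastic spool, 44 mm diameter flanges top and bottom, 36 mm tall, about 60 g, with a chrome bearing ring and a 14 mm bore through it along its z; same either way up. Origin at its very middle (18 mm above what it stands on). It may be absent.
- rack: grey run-in rack, fixed: base plate 165 mm (its x) by 240 mm (its y), 14 mm thick, with six upright steel spindles in two rows of three, 75 mm apart both ways. Origin at the centre of the underside. Spindles are 10 mm in diameter with round tips and stand 48 mm above the plate's top.
- seat0 (a point): point on the axis of rack spindle 0, 18 mm above the plate's top: where the middle of a fully seated core lies. The spindle's tip is 30 mm above it.
- seat1 (a point): point on the axis of rack spindle 1, 18 mm above the plate's top: where the middle of a fully seated core lies. The spindle's tip is 30 mm above it.
- seat2 (a point): point on the axis of rack spindle 2, 18 mm above the plate's top: where the middle of a fully seated core lies. The spindle's tip is 30 mm above it.
- seat3 (a point): point on the axis of rack spindle 3, 18 mm above the plate's top: where the middle of a fully seated core lies. The spindle's tip is 30 mm above it.
- seat4 (a point): point on the axis of rack spindle 4, 18 mm above the plate's top: where the middle of a fully seated core lies. The spindle's tip is 30 mm above it.
- seat5 (a point): point on the axis of rack spindle 5, 18 mm above the plate's top: where the middle of a fully seated core lies. The spindle's tip is 30 mm above it.
- speed (a joint): position of the speed fader's grip along its track, m: 0 at the zero stop (the end nearer the robot), 0.12 at the far end; it stays where left (about 1.5 N of friction)
- speed_top (a point): centre of the top of the fader's black grip; the grip is 20 mm along the track, 28 mm across it and 40 mm tall, on a fixed aluminium track 40 mm wide, 170 mm long and 14 mm high. The point's +y points along the track, away from the zero end.
- mark: red pointer (10 mm across, 5 mm along the track, 20 mm tall), fixed beside the fader track: marks the run-in speed. Origin in the middle of its underside; its y axis runs along the track as the fader's does
- start (a joint): stroke of the start plunger, m: 0 up, 0.012 fully down
- start_top (a point): centre of the top of the red sprung start plunger: 32 mm diameter, on a fixed blue box 90 x 70 x 30 mm; 12 mm stroke straight down, about 8 N at the bottom
- yoyo: bystander: matte black yo-yo lying flat, 56 mm diameter, 42 mm tall, origin at the centre of its underside
- jar: bystander: small glass jar with steel lid, 48 mm diameter, 65 mm tall, origin at the centre of its underside
- wrench: bystander: red plastic axle wrench lying flat, 130 mm long along its x, origin in the middle of its underside
- caliper: bystander: steel caliper lying flat, 190 mm long along its y, about 12 mm thick, jaws to 52 mm on its -x side; origin in the middle of its underside
Mind the look-alikes: they are no part of the job. Of the things like the core1, leave any that is pink; of the rest the larger one is meant.

How it is judged:
By the outcome, as a careful person would: the job done as asked, in the order asked, and still so for the second after the job is handed in, with the robot touching nothing.
Of core0, core1, core2, core3, core4 only 3 to 5 are there at a start; the rules pass over those that are not, and their reading is None.
At some moment in a run one of core0, core1, core2, core3, core4 may be knocked a few centimetres aside while the robot is not near it.
It also fails if it takes over 210 s, if anything falls off the work surface, if the arm or the gripper's body presses on something with over 40 N, if the wrist force passes 120 N, or if a joint passes its speed limit or range.

## Working session

There is one attempt and no reset: what is moved stays moved. The work goes in short steps, Python scripts to look and compute and a shell command to move; the robot and the scene stay as the last step left them, time stands still between calls to the robot, and variables do not carry over. Pictures are saved under pics/ and viewed, at most 14 in all, crops included, and the job is handed in when it is done.

```bash
ls; mkdir -p pics
python3 - <<'E'
from plant import get_state, eyes, bot
import cv2,numpy as np
for n in ["scene","top"]:
    p,d=eyes.get_image(n); cv2.imwrite(f"pics/{n}0.png",p[:,:,::-1]); np.save(f"pics/{n}0.npy",d)
    c=eyes.calibration(n); print(n,np.round(c["K"],1).tolist(),np.round(c["extrinsics"],4).tolist())
s=get_state(); print(s)
E
```

```text
pics
scene [[484.3, 0.0, 317.3], [0.0, 484.3, 237.4], [0.0, 0.0, 1.0]] [[0.7125, 0.7016, 0.0131, -0.3768], [0.5594, -0.5567, -0.6141, -0.278], [-0.4236, 0.4449, -0.7891, 1.3035], [0.0, 0.0, 0.0, 1.0]]
top [[443.5, 0.0, 332.8], [0.0, 443.5, 239.0], [0.0, 0.0, 1.0]] [[0.0082, -1.0, -0.0003, -0.0324], [-0.9882, -0.008, -0.1532, 0.5721], [0.1532, 0.0015, -0.9882, 1.1782], [0.0, 0.0, 0.0, 1.0]]
{'time_s': 0.1, 'q': array([-1.48748984e+00,  5.28356853e-01,  1.43377046e+00, -1.69147052e-05,
        1.18141245e+00, -1.78522923e-01]), 'joint_velocities': array([ 0.00048225,  0.00010903, -0.00313831, -0.0009353 , -0.00048757,
        0.00156535]), 'joint_torque': array([ 2.63590146e-04, -4.40984273e+01, -1.77151805e+01,  6.35345606e-02,
        5.33855532e-02, -5.36168886e-05]), 'tool_pos': array([ 0.1617385 , -0.60307509,  0.24668067]), 'eef_rot': array([ 9.91442012e-01,  1.30544206e-01,  3.85194272e-05, -9.72823866e-04]), 'contact_force': array([0.10919112, 0.37579988, 0.20477794]), 'wrist_torque': array([-0.00862918,  0.04312536,  0.02904669]), 'grasp_force': 0.0, 'width': 0.0869109287284215}
```

View pics/scene0.png

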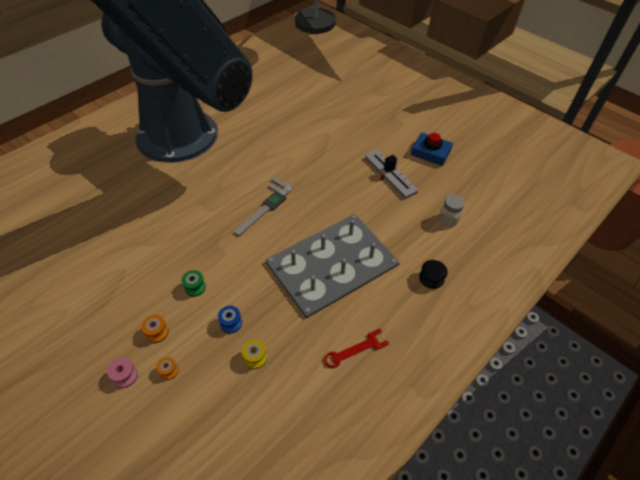

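View pics/top0.png

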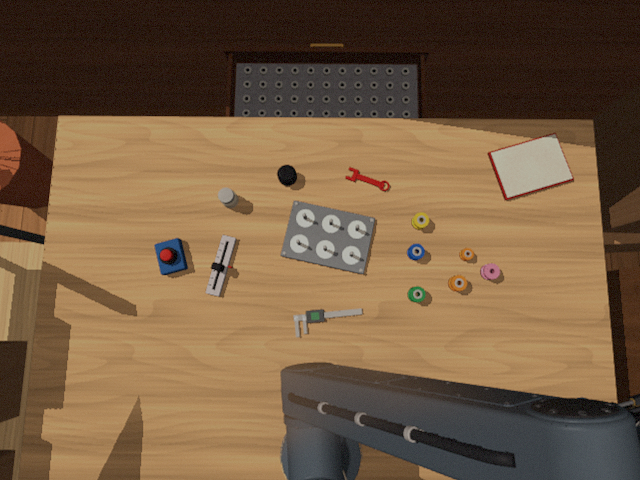

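The scene view shows green (193,283), large orange (154,328), blue (230,319), yellow (254,353), the small orange and pink look-alikes, the rack around (333,265), the fader (390,170) and the plunger (434,140). The top view agrees, and there's no white core in sight. I'll enlarge both.

Run:
```python
import cv2,numpy as np
t=cv2.imread("pics/top0.png"); s=cv2.imread("pics/scene0.png")
def c(im,x,y,w,h,k): return cv2.resize(im[y:y+h,x:x+w],None,fx=k,fy=k,interpolation=cv2.INTER_CUBIC)
cv2.imwrite("pics/ct.png",np.vstack([c(t,150,190,132,100,6)[:, :], c(t,0,0,1,1,1).repeat(792,1)]) if 0 else c(t,150,195,130,100,6))
a=c(t,280,198,100,75,4); b=c(t,400,205,100,100,4)[:300]
cv2.imwrite("pics/ct2.png",np.hstack([a,c(t,400,205,100,75,4)]))
cv2.imwrite("pics/cs.png",np.vstack([c(s,260,210,145,100,4)[:, :580], c(s,350,120,145,50,4)*0+c(s,350,125,145,50,4)]))
```

```text
(no output)
```

View pics/ct.png

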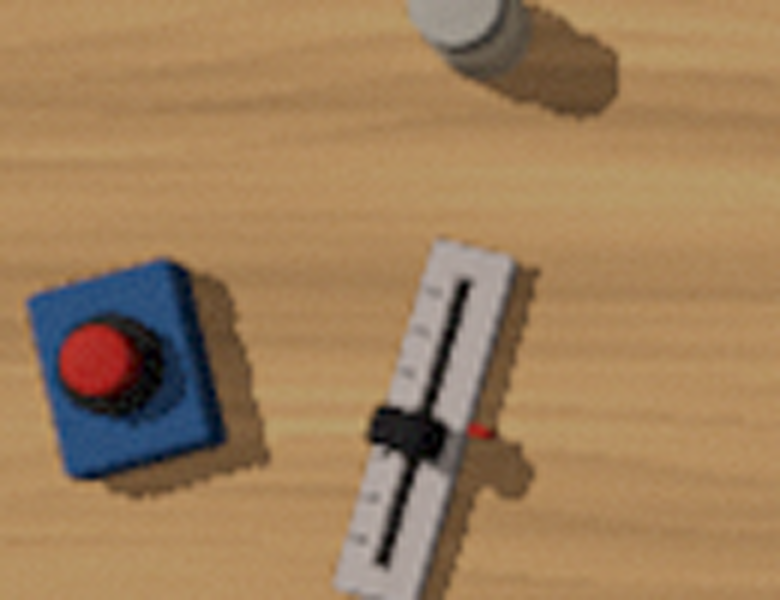

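View pics/ct2.png

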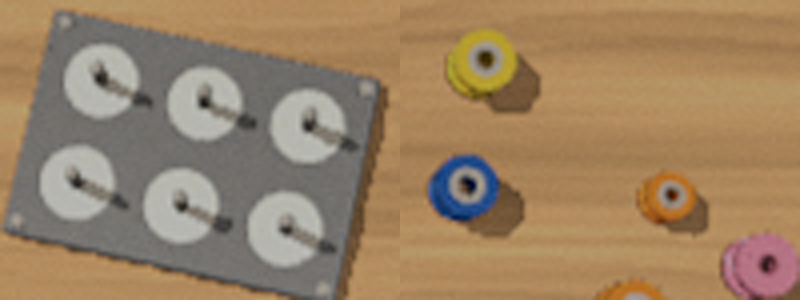

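View pics/cs.png

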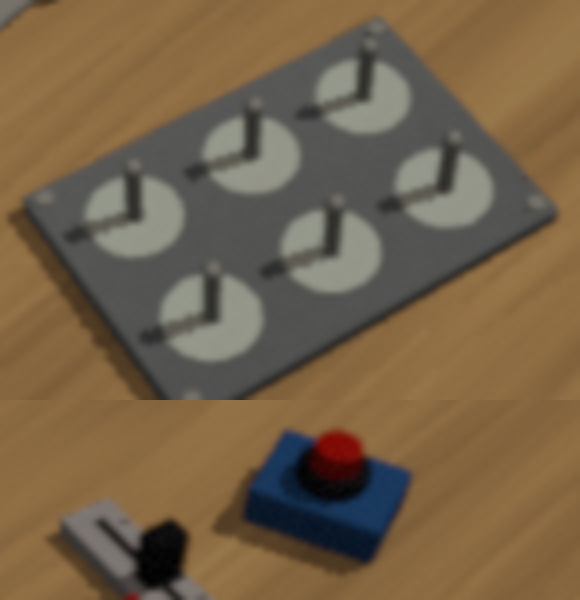

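Top crop: tips are at (98,68), (204,88), (310,112), (72,174), (178,197) and (286,220), the plunger top is at (97,360), and the grip is beside the pointer with ticks opposite. The scene crop gives the matching tips. Next I'll triangulate and check against depth.

```bash
cat > h.py <<'E'
from plant import get_state, eyes, bot
import cv2,numpy as np
from scipy.spatial.transform import Rotation as R
def tri(p1,c1,p2,c2):
    P=[c["K"]@c["extrinsics"][:3] for c in (c1,c2)]
    X=cv2.triangulatePoints(P[0],P[1],np.float64(p1).reshape(2,1),np.float64(p2).reshape(2,1)).ravel(); X=X[:3]/X[3]
    e=[np.linalg.norm((lambda q:q[:2]/q[2])(Pi@np.r_[X,1])-p) for Pi,p in zip(P,(p1,p2))]
    return X,np.round(e,1)
def cloud(d,c):
    v,u=np.mgrid[:480,:640]; r=np.stack([u,v,np.ones_like(u)],-1)@np.linalg.inv(c["K"]).T*d[...,None]
    E=c["extrinsics"]; return (r-E[:3,3])@E[:3,:3]
def pix(X,c):
    q=c["K"]@(c["extrinsics"]@np.r_[X,1])[:3]; return q[:2]/q[2]
def snap(n):
    c=eyes.calibration(n); p,d=eyes.get_image(n); return p,d,c,cloud(d,c)
E
python3 - <<'E'
from h import *
ct=eyes.calibration("top"); cs=eyes.calibration("scene")
f=lambda p,k,o:(np.array(p)+.5)/k-.5+o
T=[(98,68),(204,88),(310,112),(72,174),(178,197),(286,220)];S=[(454,137),(335,200),(214,268),(371,42),(254,102),(134,165)]
for a,b in zip(T,S):
    X,e=tri(f(a,4,(280,198)),ct,f(b,4,(260,210)),cs); print("tip",X.round(4),e)
print("plunger",tri(f((97,360),6,(150,195)),ct,f((338,447-400),4,(350,125)),cs))
print("grip",tri(f((395,427),6,(150,195)),ct,f((170,532-400),4,(350,125)),cs))
for n,c in(("top",ct),("scene",cs)):
    W=cloud(np.load(f"pics/{n}0.npy"),c); im=cv2.imread(f"pics/{n}0.png"); hsv=cv2.cvtColor(im,cv2.COLOR_BGR2HSV)
    print(n,"table z",np.median(W[...,2][(abs(W[...,0]-.5)<.3)&(abs(W[...,1])<.3)]).round(4))
    for nm,(u,v) in {"yellow":((420,221),(254,353)),"blue":((416,252),(230,319)),"green":((417,295),(193,283)),"orange":((458,284),(154,328)),"small":((467,254),(167,368)),"pink":((490,271),(122,373)),"plunger":((168,256),(434,140)),"grip":((218,267),(390,163)),"yoyo":((288,175),(433,273)),"jar":((229,198),(452,210))}.items():
        p=(u,v)[n=="scene"]; m=np.zeros((480,640),bool); m[p[1]-16:p[1]+17,p[0]-16:p[0]+17]=1
        z=W[...,2]; zt=np.percentile(z[m&(z>.02)&(z<.12)],95); t=m&(z>zt-.006)&(z<.12)
        q=W[t][:,:2]; print(nm,"ztop",zt.round(4),"c",((q.max(0)+q.min(0))/2).round(4),"mean",q.mean(0).round(4),"ext",np.ptp(q,axis=0).round(3))
E
```

```text
tip [0.638  0.0525 0.0588] [0.5 0.5]
tip [ 0.6232 -0.0214  0.0612] [0. 0.]
tip [ 0.6077 -0.0935  0.0595] [0.2 0.2]
tip [0.5644 0.0691 0.0595] [0.6 0.6]
tip [ 0.5485 -0.004   0.0585] [0.2 0.2]
tip [ 0.5335 -0.0773  0.0582] [0.2 0.2]
plunger (array([0.52408134, 0.42549372, 0.05584945]), array([0.1, 0. ]))
grip (array([0.49601808, 0.29106527, 0.05216092]), array([0.5, 0.5]))
top table z 0.0054
yellow ztop 0.0404 c [ 0.632  -0.2719] mean [ 0.6323 -0.2723] ext [0.041 0.042]
blue ztop 0.0401 c [ 0.5434 -0.2579] mean [ 0.5433 -0.2576] ext [0.042 0.039]
green ztop 0.04 c [ 0.4253 -0.2568] mean [ 0.4254 -0.2569] ext [0.041 0.041]
orange ztop 0.0405 c [ 0.4587 -0.3708] mean [ 0.4568 -0.3706] ext [0.041 0.043]
small ztop 0.0319 c [ 0.523  -0.4138] mean [ 0.5373 -0.4019] ext [0.064 0.06 ]
pink ztop 0.0401 c [ 0.4897 -0.4626] mean [ 0.4913 -0.4628] ext [0.041 0.043]
plunger ztop 0.0584 c [0.5252 0.4266] mean [0.525  0.4265] ext [0.028 0.03 ]
grip ztop 0.0577 c [0.4956 0.2887] mean [0.4959 0.2889] ext [0.019 0.027]
yoyo ztop 0.0448 c [0.7597 0.1077] mean [0.7617 0.1063] ext [0.05  0.049]
jar ztop 
[... 153 characters left out ...]
.043 0.043]
blue ztop 0.038 c [ 0.5444 -0.2587] mean [ 0.5451 -0.2588] ext [0.044 0.043]
green ztop 0.0382 c [ 0.4275 -0.2584] mean [ 0.428 -0.259] ext [0.044 0.043]
orange ztop 0.0378 c [ 0.459  -0.3728] mean [ 0.4594 -0.3728] ext [0.044 0.043]
small ztop 0.0297 c [ 0.5402 -0.4016] mean [ 0.5406 -0.4018] ext [0.034 0.033]
pink ztop 0.0378 c [ 0.4912 -0.464 ] mean [ 0.4926 -0.4641] ext [0.045 0.043]
plunger ztop 0.0576 c [0.5258 0.4258] mean [0.5268 0.4236] ext [0.03  0.033]
grip ztop 0.0549 c [0.4959 0.2864] mean [0.4963 0.2865] ext [0.023 0.03 ]
yoyo ztop 0.0433 c [0.762  0.1061] mean [0.7631 0.1041] ext [0.053 0.053]
jar ztop 0.0665 c [0.6913 0.2698] mean [0.6925 0.2684] ext [0.043 0.044]
```

Depth and triangulation agree to 1–2 mm: cores about 37 mm tall, tips at about 60 mm, and tip spacing about 75 mm. I'll turn the tool so its y lies along the track (-16.5°), move over the rack, and look with the wrist camera.

```bash
python3 -m jog '{"turn":[[0,0,-1],[0,0,-1],[0,0,-1],[0,0,-1],[0,0,-1],[0,0,-1],[0,0,-1],[0,0,-1],[0,0,-1],[0,0,-1]],"travel":[[0,0,0],[0,0,0],[0,0,0],[0,0,0],[0,0,0],[0,0,0],[0,0,0],[0,0,0],[0,0,0],[0,0,0]],"fingers":[0,0,0,0,0,0,0,0,0,0]}'
python3 -m jog '{"turn":[[0,0,-0.21],[0,0,0],[0,0,0],[0,0,0],[0,0,0],[0,0,0],[0,0,0],[0,0,0],[0,0,0],[0,0,0]],"travel":[[0,0.9,0],[0,0.9,0],[0,0.9,0],[0.5,0.8,-0.2],[0.8,0.5,-0.3],[0.9,0,-0.3],[0.9,0,-0.3],[0.9,0,-0.3],[0.9,0,0],[0.9,0,0]],"fingers":[0,0,0,0,0,0,0,0,0,0]}'
python3 - <<'E'
from h import *
s=get_state(); r=R.from_quat(s["eef_rot"]).as_matrix(); print(s["time_s"],s["tool_pos"],r.round(3).tolist(),s["q"].round(3))
E
```

```text
time_s: 0.93
tool_pos: [0.1617, -0.6033, 0.247]
eef_rot: [0.806, 0.592, 0.0, -0.001]
contact_force: [-0.1, -0.6, 0.5]
width: 0.0871
grasp_force: 0.0
time_s: 1.77
tool_pos: [0.3814, -0.4258, 0.3041]
eef_rot: [0.801, 0.598, 0.0, 0.001]
contact_force: [0.9, 0.1, 0.4]
width: 0.0871
grasp_force: 0.0
1.7667 [ 0.38135345 -0.42582078  0.30405562] [[0.284, 0.959, 0.001], [0.959, -0.284, -0.001], [-0.001, 0.001, -1.0]] [-1.036  0.393  1.501  0.     1.246 -0.748]
```

```bash
python3 -m jog '{"turn":[[0,0,0],[0,0,0],[0,0,0],[0,0,0],[0,0,0],[0,0,0],[0,0,0],[0,0,0],[0,0,0],[0,0,0]],"travel":[[0.5,0.1,0],[1,0.1,0],[1,0.1,0],[1,0.1,0],[1,0.1,0],[1,0.1,0],[1,0.1,0],[1,0.1,0],[1,0.1,0],[0.6,0,0]],"fingers":[0,0,0,0,0,0,0,0,0,0]}'
python3 - <<'E'
from h import *
p,d,c,W=snap("wrist"); cv2.imwrite("pics/w1.png",p[:,:,::-1]); np.savez("pics/w1",d=d,K=c["K"],E=c["extrinsics"])
s=get_state();E=c["extrinsics"];print(s["tool_pos"],-E[:3,:3].T@E[:3,3],E.round(3).tolist())
p,d,c,W=snap("scene"); cv2.imwrite("pics/s1.png",p[:,:,::-1])
# things taller than table anywhere in reach
m=((W[...,2]>.025)&(W[...,2]<.06)&(W[...,0]>-.5)&(W[...,0]<1)&(abs(W[...,1])<.7)).astype(np.uint8)
n,l,st,ce=cv2.connectedComponentsWithStats(m)
for i in range(1,n):
    if st[i,4]>25: print(st[i].tolist(),np.median(W[l==i],0).round(3))
E
```

```text
time_s: 2.6
tool_pos: [0.5195, -0.085, 0.3033]
eef_rot: [0.801, 0.599, 0.001, -0.001]
contact_force: [0.5, -0.3, -0.7]
width: 0.0872
grasp_force: 0.0
[ 0.51968685 -0.08204822  0.30324908] [ 0.53902096 -0.02067074  0.44120884] [[0.96, -0.281, -0.0, -0.523], [-0.272, -0.93, 0.247, 0.019], [-0.07, -0.237, -0.969, 0.46], [0.0, 0.0, 0.0, 1.0]]
[139, 116, 72, 36, 814] [ 0.06  -0.032  0.043]
[412, 132, 41, 28, 682] [0.532 0.416 0.031]
[384, 155, 14, 16, 162] [0.5   0.283 0.047]
[441, 202, 23, 20, 243] [0.699 0.253 0.039]
[349, 220, 6, 13, 52] [0.568 0.065 0.044]
[321, 235, 5, 12, 53] [ 0.552 -0.007  0.045]
[369, 244, 7, 12, 47] [0.641 0.049 0.044]
[291, 250, 5, 14, 55] [ 0.537 -0.081  0.046]
[421, 259, 27, 24, 478] [0.764 0.102 0.04 ]
[341, 260, 5, 11, 50] [ 0.626 -0.024  0.045]
[181, 270, 23, 20, 335] [ 0.429 -0.259  0.035]
[311, 276, 5, 13, 50] [ 0.611 -0.096  0.045]
[218, 305, 23, 22, 383] [ 0.546 -0.259  0.035]
[141, 314, 25, 23, 403] [ 0.461 -0.373  0.035]
[242, 340, 24, 23, 420] [ 0.634 -0.273  0.035]
[157, 357, 19, 18, 230] [ 0.54  -0.402  0.028]
[107, 358, 27, 25, 473] [ 0.493 -0.464  0.035]
```

View pics/w1.png

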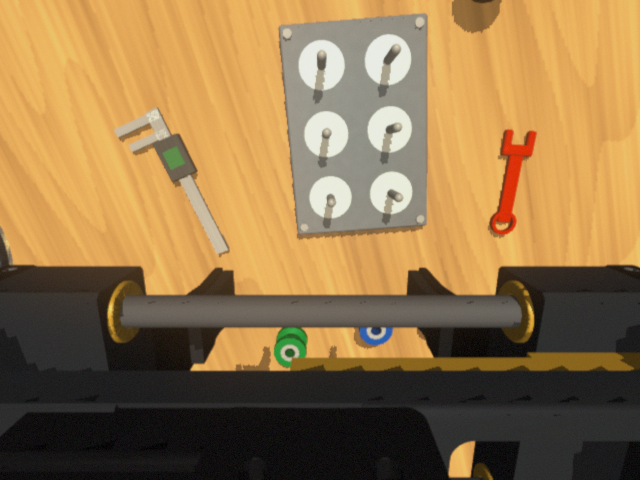

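The wrist view shows the six discs at (321,65), (388,60), (326,134), (390,129), (330,197) and (391,192), with spindle tips leaning. There are four cores and no white one. I'll fit the rack grid from the disc hulls in three cameras and measure the fader's track, grip and mark.

Run:
```python
from h import *
from scipy.optimize import least_squares
w=np.load("pics/w1.npz")
cams={"w1":({"K":w["K"],"extrinsics":w["E"]}),"top0":eyes.calibration("top"),"scene0":eyes.calibration("scene")}
def ray(p,c,z):
    E=c["extrinsics"];C=-E[:3,:3].T@E[:3,3];d=E[:3,:3].T@np.linalg.inv(c["K"])@np.r_[p,1];return C+d*(z-C[2])/d[2]
g0=np.array([(i*.075-.0375,j*.075-.075) for i in (0,1) for j in (0,1,2)])
grid=lambda q:g0@np.array([[np.cos(q[2]),-np.sin(q[2])],[np.sin(q[2]),np.cos(q[2])]]).T+q[:2]
for n,c in cams.items():
    im=cv2.imread(f"pics/{n}.png");h=cv2.cvtColor(im,cv2.COLOR_BGR2HSV)
    pts=[]
    for g in grid((.586,-.0124,np.deg2rad(-12.5))):
        u,v=pix(np.r_[g,.014],c); r=34 if n=="w1" else 13
        m=np.zeros((480,640),np.uint8);cv2.circle(m,(int(u),int(v)),r,255,-1)
        m&=((h[...,1]<60)&(h[...,2]>(185 if n=="w1" else 140))).astype(np.uint8)*255
        k=cv2.findContours(m,cv2.RETR_EXTERNAL,cv2.CHAIN_APPROX_NONE)[0];k=cv2.convexHull(np.vstack([x for x in k if len(x)>8]))
        (cx,cy),ax,_=cv2.fitEllipse(k); pts.append(ray((cx,cy),c,.014)[:2])
    pts=np.array(pts); f=least_squares(lambda q:(grid(q)-pts).ravel(),(.586,-.0124,-.21)); print(n,f.x.round(4),"ang",np.rad2deg(f.x[2]).round(2),"res mm",(1e3*(grid(f.x)-pts)).round(1).tolist()); 
    if n=="w1": print(grid(f.x).round(4).tolist())
for n in("top0","scene0"):
    c=cams[n];im=cv2.imread(f"pics/{n}.png");h=cv2.cvtColor(im,cv2.COLOR_BGR2HSV);W=cloud(np.load(f"pics/{n}.npy"),c)
    m=(abs(W[...,0]-.5)<.13)&(abs(W[...,1]-.29)<.08)&(h[...,1]<50)&(h[...,2]>110)
    P=W[m][:,:2].astype(np.float32);print(n,"track",cv2.minAreaRect(P))
    m=(abs(W[...,0]-.5)<.13)&(abs(W[...,1]-.28)<.08)&(h[...,1]>170)&((h[...,0]<8)|(h[...,0]>172))
    print("mark",W[m].mean(0).round(4),m.sum(),W[m].max(0).round(4))
```

```text
w1 [ 0.5873 -0.0124 -0.2105] ang -12.06 res mm [[0.2, 0.2], [0.1, -0.0], [0.1, -0.3], [-0.1, 0.2], [-0.1, 0.1], [-0.2, -0.2]]
[[0.5349, -0.0779], [0.5506, -0.0046], [0.5663, 0.0688], [0.6083, -0.0936], [0.624, -0.0202], [0.6396, 0.0531]]
top0 [ 0.585  -0.0131 -0.2112] ang -12.1 res mm [[0.3, -0.1], [0.1, 0.2], [0.0, 0.0], [-0.3, -0.2], [-0.0, 0.1], [-0.2, -0.1]]
scene0 [ 0.5861 -0.013  -0.21  ] ang -12.03 res mm [[0.0, 0.1], [-0.2, -0.1], [-0.0, 0.0], [0.0, 0.2], [0.1, -0.2], [-0.0, -0.0]]
top0 track ((0.5006506443023682, 0.2871555685997009), (0.03959035500884056, 0.16929516196250916), 76.54533386230469)
mark [0.4953 0.2652 0.0176] 9 [0.4978 0.2796 0.0415]
scene0 track ((0.5020301342010498, 0.2867359519004822), (0.03944358974695206, 0.1686139702796936), 76.10871887207031)
mark [0.4987 0.2581 0.0134] 17 [0.5014 0.2619 0.0218]
```

Rack estimates agree within 1.2 mm, the track runs at -13.7°, and its centre is (0.5013, 0.287). Next I'll go above the grip and align.

```bash
cat > go.py <<'E'
import sys
from h import *
s=get_state(); M=R.from_quat(s["eef_rot"]).as_matrix(); t=np.array([float(a) for a in sys.argv[1:4]])
print("t",round(s["time_s"],2),"pos",s["tool_pos"].round(4),"yaw_y",np.rad2deg(np.arctan2(M[1,1],M[0,1])).round(2),"tilt",M[:2,2].round(4),"delta/40mm in tool",(M.T@(t-s["tool_pos"])/.04).round(3),"F",s["contact_force"].round(1),"w",round(s["width"],4))
E
python3 go.py 0.496 0.288 0.16
```

```text
t 2.7 pos [ 0.519  -0.0847  0.3032] yaw_y -16.19 tilt [-0.0008  0.0017] delta/40mm in tool [ 8.783 -3.146  3.595] F [-0.1  0.1  0.2] w 0.0869
```

```bash
python3 -m jog '{"turn":[[0,0,-0.44],[0,0,0],[0,0,0],[0,0,0],[0,0,0],[0,0,0],[0,0,0],[0,0,0],[0,0,0],[0,0,0]],"travel":[[0,0,0],[0.92,-0.3,0],[1,-0.35,0],[1,-0.35,0],[1,-0.35,0],[1,-0.35,0],[1,-0.35,0.2],[1,-0.32,0.3],[1,-0.3,0.3],[1,-0.1,0.3]],"fingers":[0,0,0,0,0,0,0,0,0,0]}'
python3 -m jog '{"turn":[[0,0,0],[0,0,0],[0,0,0],[0,0,0],[0,0,0]],"travel":[[0,0,0.8],[0,0,0.8],[0,0,0.8],[0,0,0],[0,0,0]],"fingers":[0,0,0,0,0]}'
python3 go.py 0.496 0.288 0.046
```

```text
time_s: 3.53
tool_pos: [0.4966, 0.2771, 0.2604]
eef_rot: [0.788, 0.616, -0.001, -0.0]
contact_force: [0.5, 0.3, 1.1]
width: 0.0872
grasp_force: 0.0
time_s: 3.95
tool_pos: [0.4971, 0.2751, 0.1634]
eef_rot: [0.788, 0.616, -0.002, -0.001]
contact_force: [0.3, 1.6, 0.2]
width: 0.0867
grasp_force: 0.0
t 3.95 pos [0.4971 0.2751 0.1634] yaw_y -14.02 tilt [-0.0047 -0.0018] delta/40mm in tool [ 0.316 -0.093  2.935] F [0.3 1.6 0.2] w 0.0867
```

```bash
python3 -m jog '{"turn":[[0,0,0],[0,0,0],[0,0,0],[0,0,0],[0,0,0],[0,0,0],[0,0,0]],"travel":[[0.32,-0.09,0],[0,0,0.6],[0,0,0.6],[0,0,0.6],[0,0,0.6],[0,0,0.4],[0,0,0.1]],"fingers":[0,0,0,0,0,0,0]}'
python3 -m jog '{"turn":[[0,0,0],[0,0,0],[0,0,0],[0,0,0],[0,0,0],[0,0,0],[0,0,0],[0,0,0],[0,0,0],[0,0,0]],"travel":[[0,0,0],[0,0,0],[0,0,0],[0,0,0],[0,0,0],[0,0,0],[0,0,0],[0,0,0],[0,0,0],[0,0,0]],"fingers":[1,1,1,1,1,1,1,1,1,1]}'
python3 go.py 0.443 0.3012 0.046
```

```text
time_s: 4.53
tool_pos: [0.4983, 0.2901, 0.0488]
eef_rot: [0.788, 0.616, 0.0, 0.0]
contact_force: [-0.9, -0.1, -0.6]
width: 0.0867
grasp_force: 0.0
time_s: 5.37
tool_pos: [0.4976, 0.2894, 0.0489]
eef_rot: [0.788, 0.616, -0.0, -0.0]
contact_force: [-0.8, 0.6, -0.1]
width: 0.0283
grasp_force: 0.0
t 5.37 pos [0.4976 0.2894 0.0489] yaw_y -13.98 tilt [-0.0002 -0.0001] delta/40mm in tool [-0.044 -1.395  0.072] F [-0.8  0.6 -0.1] w 0.0283
```

```bash
python3 -m jog '{"turn":[[0,0,0],[0,0,0],[0,0,0],[0,0,0],[0,0,0],[0,0,0],[0,0,0],[0,0,0],[0,0,0],[0,0,0]],"travel":[[0,0,0],[0,0,0],[0,0,0],[0,0,0],[0,-0.3,0],[0,-0.3,0],[0,-0.3,0],[0,-0.3,0],[0,-0.1,0],[0,0,0]],"fingers":[1,1,1,1,1,1,1,1,1,1]}'
python3 go.py 0.443 0.3012 0.046
python3 -m jog '{"turn":[[0,0,0],[0,0,0],[0,0,0],[0,0,0]],"travel":[[0,-0.05,0],[0,-0.05,0],[0,-0.05,0],[0,0,0]],"fingers":[1,1,1,1]}'
python3 go.py 0.443 0.3012 0.046
```

```text
time_s: 6.2
tool_pos: [0.4448, 0.3024, 0.0488]
eef_rot: [0.788, 0.616, -0.001, -0.001]
contact_force: [-0.9, -0.0, -0.5]
width: 0.0202
grasp_force: 30.0
t 6.2 pos [0.4448 0.3024 0.0488] yaw_y -13.91 tilt [-0.0026 -0.0007] delta/40mm in tool [-0.039 -0.036  0.071] F [-0.9 -0.  -0.5] w 0.0202
time_s: 6.53
tool_pos: [0.4444, 0.3026, 0.0489]
eef_rot: [0.787, 0.616, 0.002, 0.002]
contact_force: [6.5, -7.0, -6.5]
width: 0.0199
grasp_force: 30.0
t 6.53 pos [0.4444 0.3026 0.0489] yaw_y -13.9 tilt [ 0.0053 -0.0008] delta/40mm in tool [-0.042 -0.025  0.072] F [ 6.5 -7.  -6.5] w 0.0199
```

The grip is at the stop, with about 10 N felt there and TCP (0.4444, 0.3026) for s=0. I'll release, rise, and look at the track with the wrist camera.

```bash
python3 -m jog '{"turn":[[0,0,0],[0,0,0],[0,0,0],[0,0,0],[0,0,0],[0,0,0],[0,0,0],[0,0,0],[0,0,0],[0,0,0]],"travel":[[0,0,0],[0,0,0],[0,0,0],[0,0,0],[0,0,-0.2],[0,0,-0.5],[0,0,-0.7],[0,0,-0.7],[0,0,-0.6],[0,0,-0.6]],"fingers":[0.2,0.2,0.2,0.2,0.2,0.2,0.2,0.2,0.2,0.2]}'
python3 -m jog '{"turn":[[0,0,0],[0,0,0],[0,0,0],[0,0,0],[0,0,0],[0,0,0],[0,0,0]],"travel":[[-0.5,0.3,-0.3],[-0.7,0.4,-0.3],[-0.7,0.4,0],[-0.6,0.3,0],[-0.4,0.13,0],[0,0,0],[0,0,0]],"fingers":[0,0,0,0,0,0,0]}'
python3 - <<'E'
from h import *
p,d,c,W=snap("wrist"); cv2.imwrite("pics/w2.png",p[:,:,::-1]); np.savez("pics/w2",d=d,K=c["K"],E=c["extrinsics"]); print(get_state()["tool_pos"])
u,v=pix((.495,.28,.02),c); print(u,v); u=int(np.clip(u-130,0,380));v=int(np.clip(v-100,0,280)); print(u,v)
cv2.imwrite("pics/w2c.png",cv2.resize(p[v:v+200,u:u+260,::-1],None,fx=3,fy=3,interpolation=cv2.INTER_CUBIC))
E
```

```text
time_s: 7.37
tool_pos: [0.4409, 0.3037, 0.183]
eef_rot: [0.788, 0.616, 0.0, -0.0]
contact_force: [-0.3, -0.0, -0.5]
width: 0.0686
grasp_force: 0.0
time_s: 7.95
tool_pos: [0.4725, 0.1758, 0.2055]
eef_rot: [0.789, 0.615, 0.0, -0.0]
contact_force: [-0.6, 1.2, 0.0]
width: 0.0867
grasp_force: 0.0
[0.47244503 0.17650847 0.20537168]
315.5054764288666 103.69490430347035
185 3
```

View pics/w2c.png

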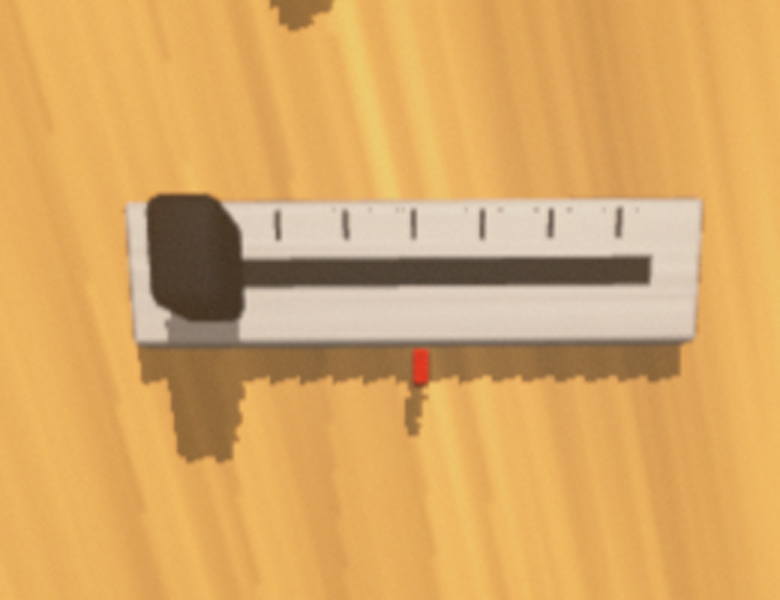

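The crop shows the grip at the left (zero) end, ticks every 20 mm centred at 414, and the pointer top at (421,355), so the mark is about s = 0.062. I'll check this numerically with depth, along with the cores' current positions from the scene camera.

```bash
python3 - <<'E'
from h import *
w=np.load("pics/w2.npz");c={"K":w["K"],"extrinsics":w["E"]};W=cloud(w["d"],c);im=cv2.imread("pics/w2.png");h=cv2.cvtColor(im,cv2.COLOR_BGR2HSV)
y=np.array([.9716,-.2368]);x=np.array([.2368,.9716])
roi=np.zeros((480,640),bool);roi[40:165,210:440]=1
def rep(n,m):
    P=W[m&roi];a=P[:,:2]@y;b=P[:,:2]@x;print(n,m[roi].sum() if 0 else len(P),"along",np.percentile(a,[2,50,98]).round(4),"mid",((np.percentile(a,2)+np.percentile(a,98))/2).round(4),"across",np.percentile(b,[2,98]).round(4),"z",np.percentile(P[:,2],[5,95]).round(4))
red=(h[...,1]>190)&((h[...,0]<5)|(h[...,0]>175))
rep("mark",red); rep("griptop",(W[...,2]>.047)); rep("track",(W[...,2]>.008)&(W[...,2]<.018)&(h[...,1]<60)&(h[...,2]>120))
print("tcp s0",np.array([.4444,.3026])@y)
E
python3 go.py 0.4275 -0.2583 0.15
```

```text
mark 38 along [0.4212 0.4229 0.4239] mid 0.4225 across [0.3679 0.3756] z [0.0194 0.0216]
griptop 1098 along [0.3523 0.3633 0.4185] mid 0.3854 across [0.35   0.4113] z [0.0513 0.3434]
track 6459 along [0.3395 0.432  0.5022] mid 0.4208 across [0.3794 0.417 ] z [0.0132 0.0158]
tcp s0 0.36012336
t 8.0 pos [0.4724 0.1765 0.2054] yaw_y -14.02 tilt [0.0001 0.0007] delta/40mm in tool [-10.819   1.544   1.377] F [-0.2 -0.4 -1.5] w 0.0864
```

Mark: along-track TCP 0.4218 (s ≈ 0.0617). Now to the green core.

```bash
cat > look.py <<'E'
from h import *
import sys
p,d,c,W=snap("scene"); h=cv2.cvtColor(p,cv2.COLOR_RGB2HSV)
z=W[...,2]; base=(z>.02)&(z<.13)&(W[...,0]>.3)&(W[...,0]<.85)&(abs(W[...,1])<.5)
for n,(lo,hi) in {"blue":(105,125),"orange":(9,17),"green":(50,80),"yellow":(23,32)}.items():
    m=(base&(h[...,0]>=lo)&(h[...,0]<=hi)&(h[...,1]>130)&(h[...,2]>60)&~((W[...,1]>.3))).astype(np.uint8)
    N,l,st,_=cv2.connectedComponentsWithStats(m)
    for i in range(1,N):
        if st[i,4]<40: continue
        P=W[l==i]; zt=np.percentile(P[:,2],95); r=st[i]
        sub=np.zeros_like(m,bool); sub[r[1]-3:r[1]+r[3]+3,r[0]-3:r[0]+r[2]+3]=1
        t=sub&(abs(z-zt)<.006); q=W[t][:,:2]; print(n,"ztop",zt.round(4),"c",((q.max(0)+q.min(0))/2).round(4),"ext",np.ptp(q,axis=0).round(3))
E
python3 -m jog '{"turn":[[0,0,0],[0,0,0],[0,0,0],[0,0,0],[0,0,0],[0,0,0],[0,0,0],[0,0,0]],"travel":[[-0.4,0.1,0],[-0.8,0.1,0],[-0.8,0.1,0],[-0.8,0.1,0],[-0.8,0.1,0],[-0.8,0.1,0],[-0.8,0.1,0],[-0.8,0.1,0]],"fingers":[0.25,0.25,0.25,0.25,0.25,0.25,0.25,0.25]}'
python3 -m jog '{"turn":[[0,0,0],[0,0,0],[0,0,0],[0,0,0],[0,0,0],[0,0,0],[0,0,0],[0,0,0],[0,0,0]],"travel":[[-0.8,0.1,0],[-0.8,0.1,0],[-0.8,0.1,0],[-0.8,0.1,0.2],[-0.8,0.1,0.4],[-0.6,0.1,0.4],[-0.22,0.14,0.37],[0,0,0],[0,0,0]],"fingers":[0.25,0.25,0.25,0.25,0.25,0.25,0.25,0.25,0.25]}'
python3 look.py; python3 go.py 0.4275 -0.2585 0.03
```

```text
time_s: 8.67
tool_pos: [0.4457, -0.0644, 0.2051]
eef_rot: [0.787, 0.617, 0.0, -0.0]
contact_force: [0.2, 0.4, -1.1]
width: 0.0656
grasp_force: 0.0
time_s: 9.42
tool_pos: [0.428, -0.2575, 0.1496]
eef_rot: [0.788, 0.616, 0.0, -0.001]
contact_force: [0.4, 0.2, 0.6]
width: 0.0658
grasp_force: 0.0
blue ztop 0.0375 c [ 0.5441 -0.2587] ext [0.044 0.043]
orange ztop 0.0379 c [ 0.4581 -0.3728] ext [0.045 0.043]
orange ztop 0.0297 c [ 0.5403 -0.4015] ext [0.034 0.033]
green ztop 0.0383 c [ 0.4275 -0.2583] ext [0.043 0.043]
yellow ztop 0.0379 c [ 0.6326 -0.273 ] ext [0.044 0.043]
t 9.47 pos [ 0.4281 -0.2571  0.1502] yaw_y -13.91 tilt [-0.0009  0.0015] delta/40mm in tool [-4.100e-02 -2.000e-03  3.005e+00] F [-0.2  0.6 -0.2] w 0.0654
```

```bash
python3 -m jog '{"turn":[[0,0,0],[0,0,0],[0,0,0],[0,0,0],[0,0,0],[0,0,0],[0,0,0],[0,0,0]],"travel":[[-0.04,0,0.3],[0,0,0.6],[0,0,0.6],[0,0,0.6],[0,0,0.5],[0,0,0.3],[0,0,0.1],[0,0,0]],"fingers":[0.25,0.25,0.25,0.25,0.25,0.25,0.25,0.25]}'
python3 go.py 0.4275 -0.2585 0.03
python3 -m jog '{"turn":[[0,0,0],[0,0,0],[0,0,0],[0,0,0],[0,0,0],[0,0,0]],"travel":[[0,0,0],[0,0,0],[0,0,0],[0,0,0],[0,0,0],[0,0,0]],"fingers":[1,1,1,1,1,1]}'
python3 -m jog '{"turn":[[0,0,0],[0,0,0],[0,0,0],[0,0,0],[0,0,0]],"travel":[[0,0,-0.4],[0,0,-0.6],[0,0,-0.6],[0,0,-0.6],[0,0,0]],"fingers":[1,1,1,1,1]}'
python3 go.py 0.5651 0.0682 0.12
```

```text
time_s: 10.13
tool_pos: [0.4278, -0.2587, 0.0302]
eef_rot: [0.787, 0.617, -0.0, -0.001]
contact_force: [-0.2, 1.4, 0.0]
width: 0.065
grasp_force: 0.0
t 10.13 pos [ 0.4278 -0.2587  0.0302] yaw_y -13.86 tilt [-0.0007  0.0009] delta/40mm in tool [ 0.004 -0.009  0.006] F [-0.2  1.4  0. ] w 0.065
time_s: 10.63
tool_pos: [0.4276, -0.2603, 0.031]
eef_rot: [0.788, 0.616, 0.0, 0.0]
contact_force: [0.5, 1.6, 5.7]
width: 0.0434
grasp_force: 30.0
time_s: 11.05
tool_pos: [0.4294, -0.262, 0.1219]
eef_rot: [0.788, 0.616, 0.001, 0.004]
contact_force: [0.5, -0.6, -0.1]
width: 0.0435
grasp_force: 30.0
t 11.05 pos [ 0.4294 -0.262   0.1219] yaw_y -13.99 tilt [ 0.006  -0.0057] delta/40mm in tool [8.831 1.297 0.021] F [ 0.5 -0.6 -0.1] w 0.0435
```

```bash
python3 -m jog '{"turn":[[0,0,0],[0,0,0],[0,0,0],[0,0,0],[0,0,0],[0,0,0],[0,0,0]],"travel":[[0.4,0.1,0],[0.75,0.1,0],[0.75,0.1,0],[0.75,0.1,0],[0.75,0.1,0],[0.75,0.1,0],[0.75,0.1,0]],"fingers":[1,1,1,1,1,1,1]}'
python3 -m jog '{"turn":[[0,0,0],[0,0,0],[0,0,0],[0,0,0],[0,0,0],[0,0,0],[0,0,0],[0,0,0],[0,0,0]],"travel":[[0.75,0.1,0],[0.75,0.1,0],[0.75,0.1,0],[0.75,0.1,0],[0.6,0.1,0],[0.33,0.1,0],[0,0,0],[0,0,0],[0,0,0]],"fingers":[1,1,1,1,1,1,1,1,1]}'
python3 go.py 0.5651 0.0682 0.095
python3 - <<'E'
from h import *
p,d,c,W=snap("scene"); cv2.imwrite("pics/s2.png",cv2.resize(p[190:310,260:420,::-1],None,fx=4,fy=4,interpolation=cv2.INTER_CUBIC))
E
```

```text
time_s: 11.63
tool_pos: [0.502, -0.0754, 0.1175]
eef_rot: [0.788, 0.616, -0.0, -0.0]
contact_force: [-0.3, 0.3, -1.1]
width: 0.0435
grasp_force: 30.0
time_s: 12.38
tool_pos: [0.5625, 0.069, 0.1176]
eef_rot: [0.788, 0.616, -0.001, -0.0]
contact_force: [-1.0, -0.4, -1.0]
width: 0.0434
grasp_force: 30.0
t 12.38 pos [0.5625 0.069  0.1176] yaw_y -14.01 tilt [-0.0017 -0.0004] delta/40mm in tool [-0.003  0.067  0.566] F [-1.  -0.4 -1. ] w 0.0434
```

View pics/s2.png

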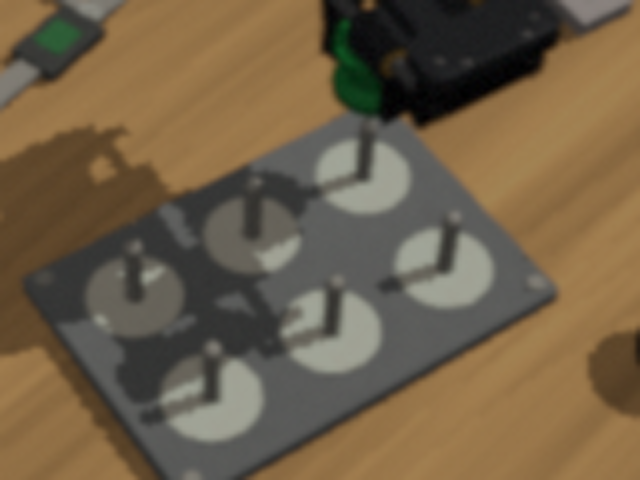

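The core hangs over spindle C, whose tip is at (367,122) in the crop. I'll lower onto the tip and check forces.

```bash
python3 -m jog '{"turn":[[0,0,0],[0,0,0],[0,0,0],[0,0,0],[0,0,0]],"travel":[[0,0.065,0],[0,0,0.3],[0,0,0.3],[0,0,0.2],[0,0,0.05]],"fingers":[1,1,1,1,1]}'
python3 go.py 0.5651 0.0682 0.045
python3 -m jog '{"turn":[[0,0,0],[0,0,0],[0,0,0]],"travel":[[0,0,0.15],[0,0,0.15],[0,0,0]],"fingers":[1,1,1]}'
python3 go.py 0.5651 0.0682 0.045
```

```text
time_s: 12.85
tool_pos: [0.5649, 0.0684, 0.0829]
eef_rot: [0.788, 0.615, -0.001, -0.001]
contact_force: [0.9, 0.4, -1.2]
width: 0.043
grasp_force: 30.0
t 12.85 pos [0.5649 0.0684 0.0829] yaw_y -14.06 tilt [-0.0028  0.0001] delta/40mm in tool [-0.003  0.01   0.946] F [ 0.9  0.4 -1.2] w 0.043
time_s: 13.1
tool_pos: [0.5655, 0.0687, 0.0713]
eef_rot: [0.788, 0.616, -0.001, -0.0]
contact_force: [0.5, -2.6, -2.7]
width: 0.0431
grasp_force: 30.0
t 13.1 pos [0.5655 0.0687 0.0713] yaw_y -13.98 tilt [-0.001  -0.0006] delta/40mm in tool [-0.015 -0.007  0.657] F [ 0.5 -2.6 -2.7] w 0.0431
```

```bash
python3 -m jog '{"turn":[[0,0,0],[0,0,0],[0,0,0],[0,0,0],[0,0,0]],"travel":[[0,0,0.2],[0,0,0.2],[0,0,0.2],[0,0,0.06],[0,0,0]],"fingers":[1,1,1,1,1]}'
python3 go.py 0.5651 0.0682 0.045
python3 -m jog '{"turn":[[0,0,0],[0,0,0],[0,0,0],[0,0,0],[0,0,0],[0,0,0],[0,0,0],[0,0,0],[0,0,0]],"travel":[[0,0,0],[0,0,0],[0,0,0],[0,0,-0.3],[0,0,-0.6],[0,0,-0.7],[0,0,-0.7],[0,0,-0.3],[0,0,0]],"fingers":[0.3,0.3,0.3,0.3,0.3,0.3,0.25,0.25,0.25]}'
python3 look.py; python3 go.py 0.4585 -0.3728 0.15
```

```text
time_s: 13.52
tool_pos: [0.5657, 0.0688, 0.0451]
eef_rot: [0.788, 0.616, -0.001, 0.0]
contact_force: [-0.7, -5.0, 0.0]
width: 0.0434
grasp_force: 30.0
t 13.52 pos [0.5657 0.0688 0.0451] yaw_y -13.97 tilt [-0.0008 -0.0007] delta/40mm in tool [-0.017 -0.011  0.001] F [-0.7 -5.   0. ] w 0.0434
time_s: 14.27
tool_pos: [0.5684, 0.0697, 0.154]
eef_rot: [0.788, 0.616, 0.003, 0.003]
contact_force: [0.4, -0.3, 0.9]
width: 0.0647
grasp_force: 0.0
blue ztop 0.0379 c [ 0.5446 -0.2589] ext [0.043 0.042]
orange ztop 0.0381 c [ 0.4583 -0.3726] ext [0.046 0.043]
orange ztop 0.0296 c [ 0.5405 -0.402 ] ext [0.034 0.033]
green ztop 0.0518 c [0.5669 0.07  ] ext [0.046 0.045]
yellow ztop 0.038 c [ 0.6333 -0.273 ] ext [0.044 0.044]
t 14.32 pos [0.5671 0.0696 0.1521] yaw_y -13.96 tilt [0.0051 0.    ] delta/40mm in tool [-11.389   0.033   0.039] F [-0.5 -0.6 -0.1] w 0.0649
```

Green is seated (top 50 mm with this camera's +1.8 mm bias). Next the large orange.

```bash
python3 -m jog '{"turn":[[0,0,0],[0,0,0],[0,0,0],[0,0,0],[0,0,0],[0,0,0],[0,0,0],[0,0,0]],"travel":[[-0.4,0,0],[-0.8,0,0],[-0.8,0,0],[-0.8,0,0],[-0.8,0,0],[-0.8,0,0],[-0.8,0,0],[-0.8,0,0]],"fingers":[0.25,0.25,0.25,0.25,0.25,0.25,0.25,0.25]}'
python3 -m jog '{"turn":[[0,0,0],[0,0,0],[0,0,0],[0,0,0],[0,0,0],[0,0,0],[0,0,0],[0,0,0],[0,0,0],[0,0,0]],"travel":[[-0.8,0,0],[-0.8,0,0],[-0.8,0,0],[-0.8,0,0],[-0.8,0,0],[-0.7,0,0],[-0.5,0.03,0],[-0.19,0,0],[0,0,0],[0,0,0]],"fingers":[0.25,0.25,0.25,0.25,0.25,0.25,0.25,0.25,0.25,0.25]}'
python3 look.py; python3 go.py 0.4585 -0.3728 0.03
```

```text
time_s: 14.98
tool_pos: [0.5065, -0.1643, 0.1485]
eef_rot: [0.788, 0.616, -0.0, -0.001]
contact_force: [0.1, -0.5, 0.5]
width: 0.0654
grasp_force: 0.0
time_s: 15.82
tool_pos: [0.4564, -0.3718, 0.1487]
eef_rot: [0.788, 0.616, 0.0, -0.002]
contact_force: [-0.8, 0.7, 0.1]
width: 0.0654
grasp_force: 0.0
blue ztop 0.0379 c [ 0.5449 -0.2588] ext [0.044 0.042]
orange ztop 0.038 c [ 0.4596 -0.3729] ext [0.042 0.043]
orange ztop 0.0297 c [ 0.5406 -0.4016] ext [0.034 0.033]
green ztop 0.0517 c [0.5666 0.0694] ext [0.044 0.043]
yellow ztop 0.038 c [ 0.6335 -0.2727] ext [0.043 0.043]
t 15.87 pos [ 0.4566 -0.3712  0.1489] yaw_y -13.95 tilt [-0.0015  0.0027] delta/40mm in tool [-0.035  0.062  2.974] F [-0.9  0.3  0.1] w 0.0652
```

```bash
python3 -m jog '{"turn":[[0,0,0],[0,0,0],[0,0,0],[0,0,0],[0,0,0],[0,0,0],[0,0,0],[0,0,0]],"travel":[[-0.03,0.06,0.27],[0,0,0.6],[0,0,0.6],[0,0,0.6],[0,0,0.5],[0,0,0.3],[0,0,0.1],[0,0,0]],"fingers":[0.25,0.25,0.25,0.25,0.25,0.25,0.25,0.25]}'
python3 go.py 0.4585 -0.3728 0.03
python3 -m jog '{"turn":[[0,0,0],[0,0,0],[0,0,0],[0,0,0],[0,0,0],[0,0,0]],"travel":[[0,0,0],[0,0,0],[0,0,0],[0,0,0],[0,0,0],[0,0,0]],"fingers":[1,1,1,1,1,1]}'
python3 -m jog '{"turn":[[0,0,0],[0,0,0],[0,0,0],[0,0,0],[0,0,0]],"travel":[[0,0,-0.4],[0,0,-0.6],[0,0,-0.6],[0,0,-0.6],[0,0,0]],"fingers":[1,1,1,1,1]}'
python3 go.py 0.5494 -0.0062 0.12
```

```text
time_s: 16.53
tool_pos: [0.4589, -0.3736, 0.0298]
eef_rot: [0.788, 0.616, -0.0, -0.001]
contact_force: [0.3, -0.1, 0.1]
width: 0.0655
grasp_force: 0.0
t 16.53 pos [ 0.4589 -0.3736  0.0298] yaw_y -13.92 tilt [-0.0016  0.002 ] delta/40mm in tool [ 0.016 -0.013 -0.006] F [ 0.3 -0.1  0.1] w 0.0655
time_s: 17.03
tool_pos: [0.4592, -0.3752, 0.032]
eef_rot: [0.788, 0.616, 0.0, 0.001]
contact_force: [0.1, 0.4, 5.5]
width: 0.0434
grasp_force: 30.0
time_s: 17.45
tool_pos: [0.461, -0.3771, 0.1234]
eef_rot: [0.788, 0.616, 0.0, 0.005]
contact_force: [0.7, -1.5, -0.2]
width: 0.0439
grasp_force: 30.0
t 17.45 pos [ 0.461  -0.3771  0.1234] yaw_y -13.98 tilt [ 0.0059 -0.0069] delta/40mm in tool [ 9.532 -0.095  0.035] F [ 0.7 -1.5 -0.2] w 0.0439
```

```bash
python3 -m jog '{"turn":[[0,0,0],[0,0,0],[0,0,0],[0,0,0],[0,0,0],[0,0,0],[0,0,0]],"travel":[[0.4,-0.03,0],[0.75,0,0],[0.75,0,0],[0.75,0,0],[0.75,0,0],[0.75,0,0],[0.75,0,0]],"fingers":[1,1,1,1,1,1,1]}'
python3 -m jog '{"turn":[[0,0,0],[0,0,0],[0,0,0],[0,0,0],[0,0,0],[0,0,0],[0,0,0],[0,0,0],[0,0,0],[0,0,0]],"travel":[[0.75,0,0],[0.75,0,0],[0.75,0,0],[0.75,0,0],[0.75,0,0],[0.6,0,0],[0.28,0,0],[0,0,0],[0,0,0],[0,0,0]],"fingers":[1,1,1,1,1,1,1,1,1,1]}'
python3 go.py 0.5494 -0.0062 0.085
```

```text
time_s: 18.03
tool_pos: [0.5039, -0.1813, 0.1174]
eef_rot: [0.788, 0.616, -0.001, -0.002]
contact_force: [-0.1, 1.1, -1.0]
width: 0.0438
grasp_force: 30.0
time_s: 18.87
tool_pos: [0.5493, -0.0055, 0.1184]
eef_rot: [0.788, 0.616, -0.001, -0.0]
contact_force: [-0.1, -0.9, -0.5]
width: 0.0434
grasp_force: 30.0
t 18.87 pos [ 0.5493 -0.0055  0.1184] yaw_y -14.01 tilt [-0.0013 -0.0002] delta/40mm in tool [-0.016  0.009  0.836] F [-0.1 -0.9 -0.5] w 0.0434
```

```bash
python3 -m jog '{"turn":[[0,0,0],[0,0,0],[0,0,0],[0,0,0],[0,0,0],[0,0,0],[0,0,0]],"travel":[[-0.03,0.01,0],[0,0,0.3],[0,0,0.3],[0,0,0.24],[0,0,0.2],[0,0,0.1],[0,0,0]],"fingers":[1,1,1,1,1,1,1]}'
python3 go.py 0.5494 -0.0062 0.045
```

```text
time_s: 19.45
tool_pos: [0.5494, -0.0063, 0.0723]
eef_rot: [0.788, 0.615, -0.001, -0.001]
contact_force: [0.1, -0.5, 0.3]
width: 0.0438
grasp_force: 30.0
t 19.45 pos [ 0.5494 -0.0063  0.0723] yaw_y -14.03 tilt [-0.002   0.0004] delta/40mm in tool [0.003 0.001 0.683] F [ 0.1 -0.5  0.3] w 0.0438
```

```bash
python3 -m jog '{"turn":[[0,0,0],[0,0,0],[0,0,0],[0,0,0],[0,0,0]],"travel":[[0,0,0.2],[0,0,0.2],[0,0,0.2],[0,0,0.08],[0,0,0]],"fingers":[1,1,1,1,1]}'
python3 -m jog '{"turn":[[0,0,0],[0,0,0],[0,0,0],[0,0,0],[0,0,0],[0,0,0],[0,0,0],[0,0,0],[0,0,0]],"travel":[[0,0,0],[0,0,0],[0,0,0],[0,0,-0.3],[0,0,-0.6],[0,0,-0.7],[0,0,-0.7],[0,0,-0.3],[0,0,0]],"fingers":[0.3,0.3,0.3,0.3,0.3,0.3,0.25,0.25,0.25]}'
python3 look.py; python3 go.py 0.5445 -0.2588 0.15
```

```text
time_s: 19.87
tool_pos: [0.5498, -0.0058, 0.046]
eef_rot: [0.788, 0.616, -0.0, -0.0]
contact_force: [-1.1, 0.6, 2.0]
width: 0.0438
grasp_force: 30.0
time_s: 20.62
tool_pos: [0.5523, -0.0063, 0.1542]
eef_rot: [0.788, 0.616, 0.003, 0.003]
contact_force: [0.3, -0.1, 0.5]
width: 0.0646
grasp_force: 0.0
blue ztop 0.0376 c [ 0.5445 -0.2587] ext [0.043 0.043]
orange ztop 0.0513 c [ 0.5512 -0.0037] ext [0.043 0.044]
orange ztop 0.0294 c [ 0.5392 -0.4016] ext [0.034 0.033]
green ztop 0.0516 c [0.5716 0.07  ] ext [0.035 0.046]
yellow ztop 0.0378 c [ 0.6329 -0.2728] ext [0.045 0.044]
t 20.67 pos [ 0.5511 -0.0061  0.1523] yaw_y -13.97 tilt [ 0.0045 -0.001 ] delta/40mm in tool [-6.17   1.364  0.064] F [0.3 1.3 0.1] w 0.0647
```

Orange is seated. Now blue, which goes to spindle A.

```bash
python3 -m jog '{"turn":[[0,0,0],[0,0,0],[0,0,0],[0,0,0],[0,0,0],[0,0,0],[0,0,0],[0,0,0],[0,0,0],[0,0,0]],"travel":[[-0.4,0.1,0],[-0.75,0.17,0],[-0.75,0.17,0],[-0.75,0.17,0],[-0.75,0.17,0],[-0.75,0.17,0],[-0.75,0.17,0],[-0.75,0.17,0],[-0.52,0.07,0],[0,0,0]],"fingers":[0.25,0.25,0.25,0.25,0.25,0.25,0.25,0.25,0.25,0.25]}'
python3 -m jog '{"turn":[[0,0,0],[0,0,0]],"travel":[[0,0,0],[0,0,0]],"fingers":[0.25,0.25]}'
python3 look.py; python3 go.py 0.5445 -0.2588 0.03
```

```text
time_s: 21.5
tool_pos: [0.5426, -0.2631, 0.1488]
eef_rot: [0.789, 0.614, -0.001, 0.001]
contact_force: [1.3, 0.0, 0.8]
width: 0.0651
grasp_force: 0.0
time_s: 21.67
tool_pos: [0.5422, -0.2573, 0.1489]
eef_rot: [0.788, 0.616, -0.0, -0.002]
contact_force: [-0.6, 0.3, 0.2]
width: 0.0657
grasp_force: 0.0
blue ztop 0.0377 c [ 0.5497 -0.2591] ext [0.033 0.043]
orange ztop 0.0512 c [ 0.5509 -0.0044] ext [0.045 0.046]
orange ztop 0.0298 c [ 0.5403 -0.4016] ext [0.034 0.033]
green ztop 0.0517 c [0.5671 0.0697] ext [0.044 0.046]
yellow ztop 0.0378 c [ 0.6333 -0.2731] ext [0.042 0.044]
t 21.72 pos [ 0.5424 -0.2569  0.1492] yaw_y -13.94 tilt [-0.0022  0.0021] delta/40mm in tool [-0.038  0.069  2.98 ] F [ 1.2  0.2 -0. ] w 0.0652
```

```bash
python3 -m jog '{"turn":[[0,0,0],[0,0,0],[0,0,0],[0,0,0],[0,0,0],[0,0,0],[0,0,0],[0,0,0]],"travel":[[-0.03,0.06,0.27],[0,0,0.6],[0,0,0.6],[0,0,0.6],[0,0,0.5],[0,0,0.3],[0,0,0.1],[0,0,0]],"fingers":[0.25,0.25,0.25,0.25,0.25,0.25,0.25,0.25]}'
python3 go.py 0.5445 -0.2588 0.03
python3 -m jog '{"turn":[[0,0,0],[0,0,0],[0,0,0],[0,0,0],[0,0,0],[0,0,0]],"travel":[[0,0,0],[0,0,0],[0,0,0],[0,0,0],[0,0,0],[0,0,0]],"fingers":[1,1,1,1,1,1]}'
python3 -m jog '{"turn":[[0,0,0],[0,0,0],[0,0,0],[0,0,0],[0,0,0]],"travel":[[0,0,-0.4],[0,0,-0.6],[0,0,-0.6],[0,0,-0.6],[0,0,0]],"fingers":[1,1,1,1,1]}'
python3 go.py 0.5337 -0.0795 0.12
```

```text
time_s: 22.38
tool_pos: [0.5448, -0.2592, 0.0301]
eef_rot: [0.788, 0.616, -0.0, -0.001]
contact_force: [0.1, -0.4, 0.7]
width: 0.0653
grasp_force: 0.0
t 22.38 pos [ 0.5448 -0.2592  0.0301] yaw_y -13.92 tilt [-0.002   0.0015] delta/40mm in tool [ 0.008 -0.01   0.002] F [ 0.1 -0.4  0.7] w 0.0653
time_s: 22.88
tool_pos: [0.5455, -0.2606, 0.0324]
eef_rot: [0.788, 0.616, 0.0, 0.001]
contact_force: [-1.0, 0.5, 5.6]
width: 0.044
grasp_force: 30.0
time_s: 23.3
tool_pos: [0.5478, -0.2621, 0.1239]
eef_rot: [0.788, 0.616, 0.001, 0.005]
contact_force: [0.6, -0.3, -0.9]
width: 0.0436
grasp_force: 30.0
t 23.3 pos [ 0.5478 -0.2621  0.1239] yaw_y -13.98 tilt [ 0.0077 -0.0054] delta/40mm in tool [ 4.344 -1.446  0.071] F [ 0.6 -0.3 -0.9] w 0.0436
```

```bash
python3 -m jog '{"turn":[[0,0,0],[0,0,0],[0,0,0],[0,0,0],[0,0,0],[0,0,0],[0,0,0],[0,0,0],[0,0,0],[0,0,0]],"travel":[[0.4,-0.2,0],[0.7,-0.2,0],[0.7,-0.2,0],[0.7,-0.2,0],[0.7,-0.2,0],[0.7,-0.2,0],[0.42,-0.2,0],[0,0,0],[0,0,0],[0,0,0]],"fingers":[1,1,1,1,1,1,1,1,1,1]}'
python3 go.py 0.5337 -0.0795 0.075
```

```text
time_s: 24.13
tool_pos: [0.5331, -0.0797, 0.1191]
eef_rot: [0.788, 0.616, 0.0, 0.0]
contact_force: [-0.5, 0.7, -0.3]
width: 0.0438
grasp_force: 30.0
t 24.13 pos [ 0.5331 -0.0797  0.1191] yaw_y -13.97 tilt [ 0.0006 -0.0006] delta/40mm in tool [0.01  0.013 1.102] F [-0.5  0.7 -0.3] w 0.0438
```

```bash
python3 -m jog '{"turn":[[0,0,0],[0,0,0],[0,0,0],[0,0,0],[0,0,0],[0,0,0],[0,0,0]],"travel":[[0,0.01,0],[0,0,0.3],[0,0,0.3],[0,0,0.24],[0,0,0.2],[0,0,0.1],[0,0,0]],"fingers":[1,1,1,1,1,1,1]}'
python3 go.py 0.5337 -0.0795 0.045
```

```text
time_s: 24.72
tool_pos: [0.5325, -0.0795, 0.0727]
eef_rot: [0.788, 0.615, -0.0, -0.001]
contact_force: [0.9, 0.5, -0.7]
width: 0.0436
grasp_force: 30.0
t 24.72 pos [ 0.5325 -0.0795  0.0727] yaw_y -14.02 tilt [-0.0018  0.0007] delta/40mm in tool [0.006 0.03  0.692] F [ 0.9  0.5 -0.7] w 0.0436
```

```bash
python3 -m jog '{"turn":[[0,0,0],[0,0,0],[0,0,0],[0,0,0],[0,0,0]],"travel":[[0,0.02,0.2],[0,0,0.2],[0,0,0.2],[0,0,0.1],[0,0,0]],"fingers":[1,1,1,1,1]}'
python3 -m jog '{"turn":[[0,0,0],[0,0,0],[0,0,0],[0,0,0],[0,0,0],[0,0,0],[0,0,0],[0,0,0],[0,0,0]],"travel":[[0,0,0],[0,0,0],[0,0,0],[0,0,-0.3],[0,0,-0.6],[0,0,-0.7],[0,0,-0.7],[0,0,-0.3],[0,0,0]],"fingers":[0.3,0.3,0.3,0.3,0.3,0.3,0.25,0.25,0.25]}'
python3 look.py; python3 go.py 0.6333 -0.2730 0.15
```

```text
time_s: 25.13
tool_pos: [0.5336, -0.0793, 0.0464]
eef_rot: [0.788, 0.616, -0.0, -0.0]
contact_force: [-1.8, 0.1, 7.7]
width: 0.0437
grasp_force: 30.0
time_s: 25.88
tool_pos: [0.5358, -0.08, 0.1525]
eef_rot: [0.788, 0.616, 0.002, 0.003]
contact_force: [0.7, -0.3, -1.2]
width: 0.0651
grasp_force: 0.0
blue ztop 0.0515 c [ 0.5338 -0.0785] ext [0.044 0.044]
orange ztop 0.0513 c [ 0.556  -0.0034] ext [0.034 0.045]
orange ztop 0.0294 c [ 0.5394 -0.4016] ext [0.033 0.033]
green ztop 0.0516 c [0.5667 0.0698] ext [0.043 0.044]
yellow ztop 0.0375 c [ 0.6333 -0.2729] ext [0.043 0.043]
t 25.93 pos [ 0.5347 -0.0796  0.1508] yaw_y -13.97 tilt [ 0.0032 -0.0012] delta/40mm in tool [-4.096  3.56   0.034] F [ 0.5  0.4 -0.4] w 0.0652
```

```bash
python3 -m jog '{"turn":[[0,0,0],[0,0,0],[0,0,0],[0,0,0],[0,0,0],[0,0,0],[0,0,0],[0,0,0],[0,0,0],[0,0,0]],"travel":[[-0.3,0.26,0],[-0.55,0.48,0],[-0.55,0.48,0],[-0.55,0.48,0],[-0.55,0.48,0],[-0.55,0.48,0],[-0.55,0.48,0],[-0.5,0.42,0],[0,0,0],[0,0,0]],"fingers":[0.25,0.25,0.25,0.25,0.25,0.25,0.25,0.25,0.25,0.25]}'
python3 -m jog '{"turn":[[0,0,0],[0,0,0]],"travel":[[0,0,0],[0,0,0]],"fingers":[0.25,0.25]}'
python3 look.py; python3 go.py 0.6333 -0.2730 0.03
```

```text
time_s: 26.77
tool_pos: [0.6319, -0.2751, 0.147]
eef_rot: [0.789, 0.615, -0.0, -0.001]
contact_force: [-0.6, 0.5, -0.2]
width: 0.0653
grasp_force: 0.0
time_s: 26.93
tool_pos: [0.6312, -0.2718, 0.1482]
eef_rot: [0.788, 0.616, -0.001, -0.002]
contact_force: [0.3, -0.8, 0.3]
width: 0.0652
grasp_force: 0.0
blue ztop 0.0511 c [ 0.5343 -0.0779] ext [0.044 0.043]
orange ztop 0.0516 c [ 0.5508 -0.0039] ext [0.043 0.045]
orange ztop 0.0297 c [ 0.5403 -0.4019] ext [0.034 0.033]
green ztop 0.0519 c [0.5659 0.0701] ext [0.045 0.044]
yellow ztop 0.0376 c [ 0.6457 -0.2774] ext [0.019 0.033]
t 26.98 pos [ 0.6315 -0.2717  0.1487] yaw_y -13.93 tilt [-0.0022  0.0016] delta/40mm in tool [-0.024  0.059  2.968] F [ 0.1  0.3 -0.1] w 0.0656
```

Yellow is only partly visible because the gripper hides it, so I'm keeping the earlier fix.

```bash
python3 -m jog '{"turn":[[0,0,0],[0,0,0],[0,0,0],[0,0,0],[0,0,0],[0,0,0],[0,0,0],[0,0,0]],"travel":[[-0.01,0.05,0.27],[0,0,0.6],[0,0,0.6],[0,0,0.6],[0,0,0.5],[0,0,0.3],[0,0,0.1],[0,0,0]],"fingers":[0.25,0.25,0.25,0.25,0.25,0.25,0.25,0.25]}'
python3 go.py 0.6333 -0.2730 0.03
python3 -m jog '{"turn":[[0,0,0],[0,0,0],[0,0,0],[0,0,0],[0,0,0],[0,0,0]],"travel":[[0,0,0],[0,0,0],[0,0,0],[0,0,0],[0,0,0],[0,0,0]],"fingers":[1,1,1,1,1,1]}'
python3 -m jog '{"turn":[[0,0,0],[0,0,0],[0,0,0],[0,0,0],[0,0,0]],"travel":[[0,0,-0.4],[0,0,-0.6],[0,0,-0.6],[0,0,-0.6],[0,0,0]],"fingers":[1,1,1,1,1]}'
python3 go.py 0.6228 -0.0218 0.12
```

```text
time_s: 27.65
tool_pos: [0.6336, -0.273, 0.0296]
eef_rot: [0.788, 0.616, -0.0, -0.001]
contact_force: [-0.3, 0.2, 0.5]
width: 0.0651
grasp_force: 0.0
t 27.65 pos [ 0.6336 -0.273   0.0296] yaw_y -13.95 tilt [-0.002   0.0013] delta/40mm in tool [-0.002 -0.007 -0.01 ] F [-0.3  0.2  0.5] w 0.0651
time_s: 28.15
tool_pos: [0.6344, -0.274, 0.0322]
eef_rot: [0.788, 0.616, 0.0, 0.0]
contact_force: [-1.4, 0.4, 5.4]
width: 0.0432
grasp_force: 30.0
time_s: 28.57
tool_pos: [0.6373, -0.2756, 0.1244]
eef_rot: [0.788, 0.616, 0.002, 0.005]
contact_force: [1.3, -0.9, 0.1]
width: 0.0431
grasp_force: 30.0
t 28.57 pos [ 0.6373 -0.2756  0.1244] yaw_y -13.98 tilt [ 0.009  -0.0055] delta/40mm in tool [ 6.07  -1.885  0.071] F [ 1.3 -0.9  0.1] w 0.0431
```

```bash
python3 -m jog '{"turn":[[0,0,0],[0,0,0],[0,0,0],[0,0,0],[0,0,0],[0,0,0],[0,0,0],[0,0,0],[0,0,0],[0,0,0]],"travel":[[0.4,-0.2,0],[0.75,-0.21,0],[0.75,-0.21,0],[0.75,-0.21,0],[0.75,-0.21,0],[0.75,-0.21,0],[0.75,-0.21,0],[0.75,-0.21,0],[0.41,-0.2,0],[0,0,0]],"fingers":[1,1,1,1,1,1,1,1,1,1]}'
python3 -m jog '{"turn":[[0,0,0],[0,0,0]],"travel":[[0,0,0],[0,0,0]],"fingers":[1,1]}'
python3 go.py 0.6228 -0.0218 0.075
```

```text
time_s: 29.4
tool_pos: [0.6181, -0.016, 0.1177]
eef_rot: [0.787, 0.617, -0.001, -0.002]
contact_force: [-0.7, 0.4, -1.3]
width: 0.0435
grasp_force: 30.0
time_s: 29.57
tool_pos: [0.6204, -0.0212, 0.1185]
eef_rot: [0.788, 0.616, -0.0, 0.0]
contact_force: [-0.0, -1.1, -0.3]
width: 0.0435
grasp_force: 30.0
t 29.57 pos [ 0.6204 -0.0212  0.1185] yaw_y -13.98 tilt [ 0.0002 -0.0005] delta/40mm in tool [-0.     0.061  1.087] F [-0.  -1.1 -0.3] w 0.0435
```

```bash
python3 -m jog '{"turn":[[0,0,0],[0,0,0],[0,0,0],[0,0,0],[0,0,0],[0,0,0],[0,0,0]],"travel":[[0,0.06,0],[0,0,0.3],[0,0,0.3],[0,0,0.24],[0,0,0.2],[0,0,0.1],[0,0,0]],"fingers":[1,1,1,1,1,1,1]}'
python3 go.py 0.6228 -0.0218 0.045
```

```text
time_s: 30.15
tool_pos: [0.6214, -0.021, 0.0715]
eef_rot: [0.788, 0.616, -0.001, -0.001]
contact_force: [0.2, 0.7, -0.3]
width: 0.0434
grasp_force: 30.0
t 30.15 pos [ 0.6214 -0.021   0.0715] yaw_y -14.0 tilt [-0.0033  0.0007] delta/40mm in tool [-0.01   0.042  0.661] F [ 0.2  0.7 -0.3] w 0.0434
```

```bash
python3 -m jog '{"turn":[[0,0,0],[0,0,0],[0,0,0],[0,0,0],[0,0,0]],"travel":[[-0.01,0.02,0.2],[0,0,0.2],[0,0,0.2],[0,0,0.1],[0,0,0]],"fingers":[1,1,1,1,1]}'
python3 -m jog '{"turn":[[0,0,0],[0,0,0],[0,0,0],[0,0,0],[0,0,0],[0,0,0],[0,0,0],[0,0,0],[0,0,0]],"travel":[[0,0,0],[0,0,0],[0,0,0],[0,0,-0.3],[0,0,-0.6],[0,0,-0.7],[0,0,-0.7],[0,0,-0.3],[0,0,0]],"fingers":[0.3,0.3,0.3,0.3,0.3,0.3,0.25,0.25,0.25]}'
python3 look.py; python3 go.py 0.4449 0.3025 0.15
```

```text
time_s: 30.57
tool_pos: [0.6229, -0.0215, 0.0461]
eef_rot: [0.788, 0.616, -0.0, -0.0]
contact_force: [-2.3, 0.2, 6.9]
width: 0.0436
grasp_force: 30.0
time_s: 31.32
tool_pos: [0.6256, -0.0221, 0.1533]
eef_rot: [0.788, 0.616, 0.003, 0.003]
contact_force: [-0.6, 0.2, 0.0]
width: 0.0646
grasp_force: 0.0
blue ztop 0.0515 c [ 0.5345 -0.0781] ext [0.043 0.044]
orange ztop 0.0519 c [ 0.5666 -0.0035] ext [0.074 0.044]
orange ztop 0.0299 c [ 0.5398 -0.4015] ext [0.034 0.032]
yellow ztop 0.0516 c [ 0.6238 -0.0213] ext [0.042 0.044]
t 31.37 pos [ 0.6241 -0.0219  0.1511] yaw_y -13.98 tilt [ 0.0039 -0.0009] delta/40mm in tool [ 6.786e+00 -6.307e+00  2.000e-03] F [ 0.   0.4 -0.6] w 0.065
```

All cores read seated; green is hidden by the arm for now. On to the fader.

```bash
python3 -m jog '{"turn":[[0,0,0],[0,0,0],[0,0,0],[0,0,0],[0,0,0],[0,0,0],[0,0,0]],"travel":[[0.3,-0.27,0],[0.57,-0.53,0],[0.57,-0.53,0],[0.57,-0.53,0],[0.57,-0.53,0],[0.57,-0.53,0],[0.57,-0.53,0]],"fingers":[0.3,0.3,0.3,0.3,0.3,0.3,0.3]}'
python3 -m jog '{"turn":[[0,0,0],[0,0,0],[0,0,0],[0,0,0],[0,0,0],[0,0,0],[0,0,0],[0,0,0],[0,0,0]],"travel":[[0.57,-0.53,0],[0.57,-0.53,0],[0.57,-0.53,0],[0.57,-0.53,0],[0.57,-0.53,0],[0.22,-0.21,0],[0,0,0],[0,0,0],[0,0,0]],"fingers":[0.3,0.3,0.3,0.3,0.3,0.3,0.3,0.3,0.3]}'
python3 look.py; python3 go.py 0.4449 0.3025 0.048
```

```text
time_s: 31.95
tool_pos: [0.5217, 0.1578, 0.1472]
eef_rot: [0.788, 0.616, -0.002, -0.002]
contact_force: [-0.1, 0.2, -0.8]
width: 0.0612
grasp_force: 0.0
time_s: 32.7
tool_pos: [0.4438, 0.302, 0.1486]
eef_rot: [0.788, 0.616, -0.001, 0.0]
contact_force: [0.6, 1.2, 1.4]
width: 0.0608
grasp_force: 0.0
blue ztop 0.0515 c [ 0.5345 -0.0785] ext [0.044 0.043]
orange ztop 0.0514 c [ 0.5667 -0.0028] ext [0.074 0.044]
orange ztop 0.0294 c [ 0.5396 -0.4016] ext [0.035 0.033]
green ztop 0.0515 c [0.5661 0.0701] ext [0.044 0.045]
yellow ztop 0.0518 c [ 0.6231 -0.0217] ext [0.043 0.043]
t 32.75 pos [0.4443 0.3018 0.1488] yaw_y -14.06 tilt [-0.0006 -0.0007] delta/40mm in tool [0.023 0.011 2.521] F [ 0.5 -0.7 -0.3] w 0.0608
```

```bash
python3 -m jog '{"turn":[[0,0,0],[0,0,0],[0,0,0],[0,0,0],[0,0,0],[0,0,0],[0,0,0]],"travel":[[0.02,0.01,0.3],[0,0,0.6],[0,0,0.6],[0,0,0.6],[0,0,0.3],[0,0,0.1],[0,0,0]],"fingers":[0.3,0.3,0.3,0.3,0.3,0.3,0.3]}'
python3 -m jog '{"turn":[[0,0,0],[0,0,0],[0,0,0],[0,0,0],[0,0,0],[0,0,0],[0,0,0],[0,0,0],[0,0,0],[0,0,0]],"travel":[[0,0,0],[0,0,0],[0,0,0],[0,0,0],[0,0,0],[0,0,0],[0,0,0],[0,0,0],[0,0,0],[0,0,0]],"fingers":[1,1,1,1,1,1,1,1,1,1]}'
python3 go.py 0.5044 0.288 0.048
python3 -m jog '{"turn":[[0,0,0],[0,0,0],[0,0,0],[0,0,0],[0,0,0],[0,0,0],[0,0,0],[0,0,0],[0,0,0]],"travel":[[0,0.15,0],[0,0.3,0],[0,0.3,0],[0,0.3,0],[0,0.3,0],[0,0.19,0],[0,0,0],[0,0,0],[0,0,0]],"fingers":[1,1,1,1,1,1,1,1,1]}'
python3 go.py 0.5044 0.288 0.048
python3 -c "
from h import *
p=get_state()['tool_pos'];print('along',p[0]*.9716-p[1]*.2368,'across',p[0]*.2368+p[1]*.9716)"
```

```text
time_s: 33.33
tool_pos: [0.4447, 0.3022, 0.0482]
eef_rot: [0.789, 0.615, -0.001, -0.0]
contact_force: [-0.5, 0.0, 0.5]
width: 0.0609
grasp_force: 0.0
time_s: 34.17
tool_pos: [0.4449, 0.3036, 0.0496]
eef_rot: [0.788, 0.616, 0.0, 0.0]
contact_force: [0.9, -1.3, 2.0]
width: 0.0196
grasp_force: 30.0
t 34.17 pos [0.4449 0.3036 0.0496] yaw_y -13.96 tilt [0.001  0.0001] delta/40mm in tool [-0.02   1.538  0.042] F [ 0.9 -1.3  2. ] w 0.0196
time_s: 34.92
tool_pos: [0.5055, 0.2887, 0.0496]
eef_rot: [0.788, 0.616, 0.001, 0.001]
contact_force: [2.5, 2.0, 4.4]
width: 0.0197
grasp_force: 30.0
t 34.92 pos [0.5055 0.2887 0.0496] yaw_y -14.0 tilt [0.0025 0.0007] delta/40mm in tool [-0.024 -0.022  0.04 ] F [2.5 2.  4.4] w 0.0197
along 0.4227679428772221 across 0.40022176120181047
```

```bash
python3 -m jog '{"turn":[[0,0,0],[0,0,0],[0,0,0],[0,0,0],[0,0,0],[0,0,0],[0,0,0],[0,0,0],[0,0,0],[0,0,0]],"travel":[[0,-0.02,0],[0,0,0],[0,0,0],[0,0,0],[0,0,0],[0,0,-0.3],[0,0,-0.7],[0,0,-0.7],[0,0,-0.6],[0,0,-0.6]],"fingers":[1,1,0.2,0.2,0.2,0.2,0.2,0.2,0.2,0.2]}'
python3 -m jog '{"turn":[[0,0,0],[0,0,0],[0,0,0],[0,0,0],[0,0,0],[0,0,0],[0,0,0],[0,0,0]],"travel":[[-0.5,0,-0.5],[-0.7,0,-0.5],[-0.7,0,0],[-0.6,0,0],[-0.4,0,0],[0,0,0],[0,0,0],[0,0,0]],"fingers":[0,0,0,0,0,0,0,0]}'
python3 - <<'E'
from h import *
p,d,c,W=snap("wrist"); print(get_state()["tool_pos"]); h=cv2.cvtColor(p,cv2.COLOR_RGB2HSV)
u,v=pix((.505,.28,.02),c); u=int(np.clip(u-100,0,440));v=int(np.clip(v-75,0,330)); print(u,v)
cv2.imwrite("pics/w3c.png",cv2.resize(p[v:v+150,u:u+200,::-1],None,fx=4,fy=4,interpolation=cv2.INTER_CUBIC))
y=np.array([.9716,-.2368]);x=np.array([.2368,.9716]);A=W[...,:2]@y;B=W[...,:2]@x;z=W[...,2]
roi=(abs(A-.42)<.1)&(abs(B-.39)<.04)
for n,m in(("mark",roi&(h[...,1]>190)&((h[...,0]<5)|(h[...,0]>175))),("griptop",roi&(z>.05)&(z<.062)),("gripside",roi&(z>.02)&(z<.045)&(h[...,2]<80))):
    a=A[m];print(n,m.sum(),np.percentile(a,[3,50,97]).round(4),np.median(a).round(4),((np.percentile(a,3)+np.percentile(a,97))/2).round(4),B[m].mean().round(4),z[m].mean().round(4))
E
```

```text
time_s: 35.75
tool_pos: [0.5027, 0.2887, 0.167]
eef_rot: [0.788, 0.616, -0.0, -0.0]
contact_force: [0.6, -0.4, -0.5]
width: 0.0642
grasp_force: 0.0
time_s: 36.42
tool_pos: [0.4756, 0.1767, 0.2057]
eef_rot: [0.788, 0.616, 0.0, -0.0]
contact_force: [0.4, 0.4, -0.5]
width: 0.087
grasp_force: 0.0
[0.47568734 0.17701345 0.20557964]
223 27
mark 3 [0.4211 0.4211 0.4211] 0.4211 0.4211 0.3517 0.3435
griptop 950 [0.4125 0.4217 0.4307] 0.4217 0.4216 0.3985 0.0544
gripside 56 [0.4135 0.4212 0.4286] 0.4212 0.4211 0.3851 0.0344
```

View pics/w3c.png

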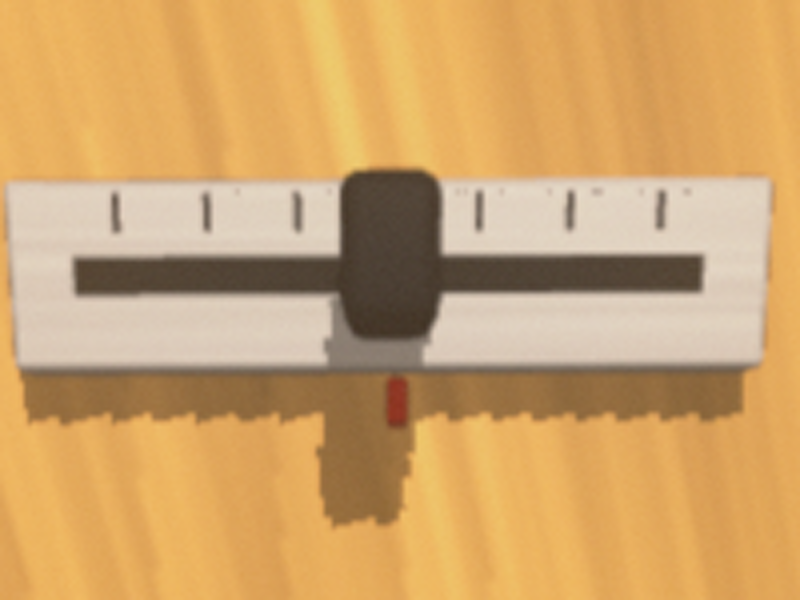

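The crop shows the grip centred at column 391 (parallax-corrected ~389–391) and the pointer at 397, so the grip is about 1.2 mm short. I'll regrip and nudge it.

```bash
python3 -m jog '{"turn":[[0,0,0],[0,0,0],[0,0,0],[0,0,0],[0,0,0],[0,0,0],[0,0,0],[0,0,0]],"travel":[[0.5,0,0],[0.7,0,0],[0.7,0,0],[0.6,0,0],[0.4,0,0.3],[0,0,0.5],[0,0,0],[0,0,0]],"fingers":[0.3,0.3,0.3,0.3,0.3,0.3,0.3,0.3]}'
python3 go.py 0.5048 0.2892 0.049
```

```text
time_s: 37.13
tool_pos: [0.5022, 0.2895, 0.1721]
eef_rot: [0.787, 0.616, -0.002, -0.001]
contact_force: [-0.8, -0.2, 0.8]
width: 0.0612
grasp_force: 0.0
t 37.13 pos [0.5022 0.2895 0.1721] yaw_y -13.88 tilt [-0.0036 -0.0013] delta/40mm in tool [0.015 0.076 3.078] F [-0.8 -0.2  0.8] w 0.0612
```

```bash
python3 -m jog '{"turn":[[0,0,0],[0,0,0],[0,0,0],[0,0,0],[0,0,0],[0,0,0],[0,0,0],[0,0,0]],"travel":[[0,0.05,0.4],[0,0,0.7],[0,0,0.7],[0,0,0.6],[0,0,0.4],[0,0,0.2],[0,0,0],[0,0,0]],"fingers":[0.3,0.3,0.3,0.3,0.3,0.3,0.3,0.3]}'
python3 -m jog '{"turn":[[0,0,0],[0,0,0],[0,0,0],[0,0,0],[0,0,0],[0,0,0],[0,0,0],[0,0,0],[0,0,0],[0,0,0]],"travel":[[0,0,0],[0,0,0],[0,0,0],[0,0,0],[0,0,0],[0,0,0],[0,0,0],[0,0,0],[0,0,0],[0,0,0]],"fingers":[1,1,1,1,1,1,1,1,1,1]}'
python3 -c "
from h import *
p=get_state()['tool_pos'];print('along',p[0]*.9716-p[1]*.2368,p)"
```

```text
time_s: 37.8
tool_pos: [0.506, 0.2885, 0.0541]
eef_rot: [0.788, 0.616, 0.0, 0.0]
contact_force: [1.0, -0.1, -0.1]
width: 0.0612
grasp_force: 0.0
time_s: 38.63
tool_pos: [0.5051, 0.2884, 0.0534]
eef_rot: [0.788, 0.616, -0.0, -0.0]
contact_force: [-0.9, 0.7, 2.5]
width: 0.0196
grasp_force: 30.0
along 0.42243504879785126 [0.50508376 0.28844736 0.05342742]
```

```bash
python3 -m jog '{"turn":[[0,0,0],[0,0,0],[0,0,0],[0,0,0]],"travel":[[0,0.025,0],[0,0,0],[0,0,0],[0,0,0]],"fingers":[1,1,1,1]}'
python3 -c "
from h import *
p=get_state()['tool_pos'];print('along',p[0]*.9716-p[1]*.2368,p)"
python3 -m jog '{"turn":[[0,0,0],[0,0,0],[0,0,0],[0,0,0],[0,0,0],[0,0,0],[0,0,0],[0,0,0],[0,0,0]],"travel":[[0,0,0],[0,0,0],[0,0,0],[0,0,0],[0,0,-0.3],[0,0,-0.7],[0,0,-0.7],[0,0,-0.6],[0,0,-0.6]],"fingers":[0.2,0.2,0.2,0.2,0.2,0.2,0.2,0.2,0.2]}'
python3 -m jog '{"turn":[[0,0,0],[0,0,0],[0,0,0],[0,0,0],[0,0,0],[0,0,0],[0,0,0],[0,0,0]],"travel":[[-0.5,0,-0.5],[-0.7,0,-0.4],[-0.7,0,0],[-0.6,0,0],[-0.4,0,0],[0,0,0],[0,0,0],[0,0,0]],"fingers":[0,0,0,0,0,0,0,0]}'
python3 - <<'E'
from h import *
p,d,c,W=snap("wrist"); cv2.imwrite("pics/w4.png",p[:,:,::-1]); h=cv2.cvtColor(p,cv2.COLOR_RGB2HSV)
y=np.array([.9716,-.2368]);x=np.array([.2368,.9716]);A=W[...,:2]@y;B=W[...,:2]@x;z=W[...,2]
roi=(abs(A-.42)<.1)&(abs(B-.39)<.04)&(z<.07)
for n,m in(("mark",roi&(h[...,1]>150)&((h[...,0]<6)|(h[...,0]>174))),("griptop",roi&(z>.05)&(z<.062)),("track",roi&(z>.008)&(z<.018)&(h[...,1]<60)&(h[...,2]>120))):
    a=A[m];print(n,m.sum(),np.percentile(a,[3,97]).round(4),((np.percentile(a,3)+np.percentile(a,97))/2).round(4),B[m].mean().round(4),z[m].mean().round(4))
E
python3 go.py 0.5255 0.4258 0.12
```

```text
time_s: 38.97
tool_pos: [0.5063, 0.2882, 0.0534]
eef_rot: [0.788, 0.616, -0.0, -0.0]
contact_force: [-1.0, -0.1, 3.3]
width: 0.0197
grasp_force: 30.0
along 0.42368434703792673 [0.50630059 0.28816428 0.05344831]
time_s: 39.72
tool_pos: [0.5064, 0.2881, 0.1715]
eef_rot: [0.788, 0.616, 0.0, 0.0]
contact_force: [0.4, -0.1, 0.8]
width: 0.0675
grasp_force: 0.0
time_s: 40.38
tool_pos: [0.4789, 0.176, 0.206]
eef_rot: [0.788, 0.616, 0.001, 0.0]
contact_force: [0.1, -0.2, -0.0]
width: 0.087
grasp_force: 0.0
mark 18 [0.422  0.4238] 0.4229 0.3718 0.0207
griptop 949 [0.4152 0.4334] 0.4243 0.3985 0.0543
track 6651 [0.3409 0.5009] 0.4209 0.3979 0.0145
t 40.43 pos [0.4789 0.1763 0.2058] yaw_y -13.95 tilt [0.0012 0.0005] delta/40mm in tool [ 6.333 -0.375  2.148] F [-0.1  0.4  0.3] w 0.0868
```

Run:
```python
import cv2
p=cv2.imread("pics/w4.png"); cv2.imwrite("pics/w4c.png",cv2.resize(p[27:177,223:423],None,fx=4,fy=4,interpolation=cv2.INTER_CUBIC))
```

```text
(no output)
```

View pics/w4c.png

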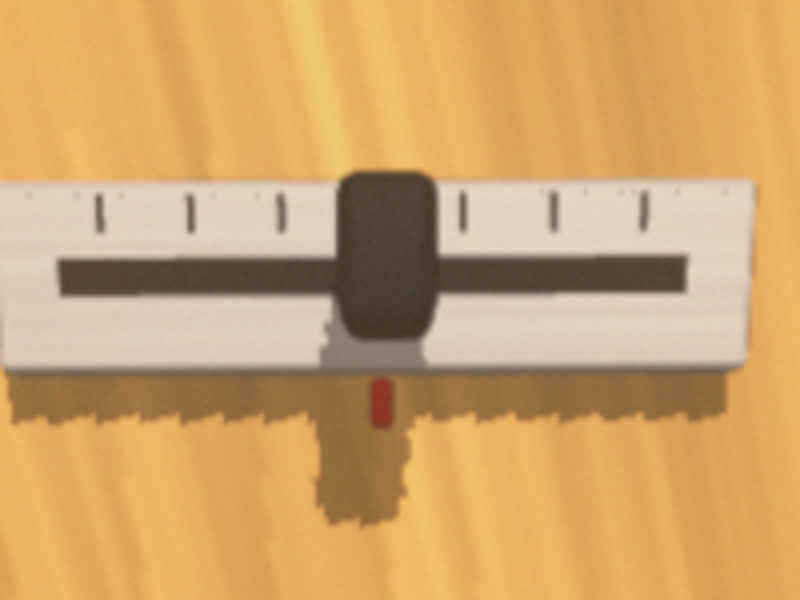

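The grip (387→386 corrected) is now about 1.1 mm past the pointer (381.5), so one finer nudge back.

```bash
python3 -m jog '{"turn":[[0,0,0],[0,0,0],[0,0,0],[0,0,0],[0,0,0],[0,0,0],[0,0,0],[0,0,0]],"travel":[[0.5,0,0],[0.7,0,0],[0.7,0,0],[0.6,0,0],[0.4,0,0.3],[0,0,0.6],[0,0,0],[0,0,0]],"fingers":[0.3,0.3,0.3,0.3,0.3,0.3,0.3,0.3]}'
python3 -m jog '{"turn":[[0,0,0],[0,0,0],[0,0,0],[0,0,0],[0,0,0],[0,0,0],[0,0,0],[0,0,0]],"travel":[[0,0,0.4],[0,0,0.7],[0,0,0.7],[0,0,0.6],[0,0,0.4],[0,0,0.2],[0,0,0],[0,0,0]],"fingers":[0.3,0.3,0.3,0.3,0.3,0.3,0.3,0.3]}'
python3 -m jog '{"turn":[[0,0,0],[0,0,0],[0,0,0],[0,0,0],[0,0,0],[0,0,0],[0,0,0],[0,0,0],[0,0,0],[0,0,0]],"travel":[[0,0,0],[0,0,0],[0,0,0],[0,0,0],[0,0,0],[0,0,0],[0,0,0],[0,0,0],[0,0,0],[0,0,0]],"fingers":[1,1,1,1,1,1,1,1,1,1]}'
python3 -c "
from h import *
p=get_state()['tool_pos'];print('along',p[0]*.9716-p[1]*.2368,p)"
```

```text
time_s: 41.1
tool_pos: [0.5049, 0.2888, 0.168]
eef_rot: [0.787, 0.617, -0.002, -0.001]
contact_force: [0.1, 0.1, 0.9]
width: 0.0614
grasp_force: 0.0
time_s: 41.77
tool_pos: [0.5071, 0.2883, 0.0502]
eef_rot: [0.788, 0.616, 0.001, 0.0]
contact_force: [0.4, -0.1, 0.2]
width: 0.0608
grasp_force: 0.0
time_s: 42.6
tool_pos: [0.5063, 0.2882, 0.0494]
eef_rot: [0.788, 0.616, -0.0, 0.0]
contact_force: [-0.7, 0.0, 0.6]
width: 0.0199
grasp_force: 30.0
along 0.42370506145678866 [0.50632336 0.28817025 0.04942711]
```

```bash
python3 -m jog '{"turn":[[0,0,0],[0,0,0],[0,0,0],[0,0,0]],"travel":[[0,-0.023,0],[0,0,0],[0,0,0],[0,0,0]],"fingers":[1,1,1,1]}'
python3 -m jog '{"turn":[[0,0,0],[0,0,0],[0,0,0],[0,0,0],[0,0,0],[0,0,0],[0,0,0],[0,0,0],[0,0,0]],"travel":[[0,0,0],[0,0,0],[0,0,0],[0,0,0],[0,0,-0.3],[0,0,-0.7],[0,0,-0.7],[0,0,-0.6],[0,0,-0.6]],"fingers":[0.2,0.2,0.2,0.2,0.2,0.2,0.2,0.2,0.2]}'
python3 -m jog '{"turn":[[0,0,0],[0,0,0],[0,0,0],[0,0,0],[0,0,0],[0,0,0],[0,0,0],[0,0,0]],"travel":[[-0.5,0,-0.5],[-0.7,0,-0.4],[-0.7,0,0],[-0.6,0,0],[-0.4,0,0],[0,0,0],[0,0,0],[0,0,0]],"fingers":[0,0,0,0,0,0,0,0]}'
python3 - <<'E'
from h import *
p,d,c,W=snap("wrist"); cv2.imwrite("pics/w5.png",p[:,:,::-1]); h=cv2.cvtColor(p,cv2.COLOR_RGB2HSV)
y=np.array([.9716,-.2368]);x=np.array([.2368,.9716]);A=W[...,:2]@y;B=W[...,:2]@x;z=W[...,2]
roi=(abs(A-.42)<.1)&(abs(B-.39)<.04)&(z<.07)
for n,m in(("mark",roi&(h[...,1]>150)&((h[...,0]<6)|(h[...,0]>174))),("griptop",roi&(z>.05)&(z<.062)),("track",roi&(z>.008)&(z<.018)&(h[...,1]<60)&(h[...,2]>120))):
    a=A[m];print(n,m.sum(),np.percentile(a,[3,97]).round(4),((np.percentile(a,3)+np.percentile(a,97))/2).round(4),B[m].mean().round(4),z[m].mean().round(4))
E
python3 go.py 0.5255 0.4258 0.15
```

```text
time_s: 42.93
tool_pos: [0.5059, 0.2883, 0.0494]
eef_rot: [0.788, 0.616, 0.0, 0.0]
contact_force: [2.1, -0.5, 1.5]
width: 0.0197
grasp_force: 30.0
time_s: 43.68
tool_pos: [0.5053, 0.2884, 0.1675]
eef_rot: [0.788, 0.616, 0.0, 0.0]
contact_force: [0.1, 0.0, -0.5]
width: 0.0672
grasp_force: 0.0
time_s: 44.35
tool_pos: [0.4779, 0.1763, 0.2019]
eef_rot: [0.788, 0.616, 0.001, 0.0]
contact_force: [-0.2, 0.8, 0.6]
width: 0.0871
grasp_force: 0.0
mark 17 [0.4218 0.4236] 0.4227 0.3721 0.0204
griptop 972 [0.415  0.4331] 0.424 0.3985 0.0544
track 6811 [0.3409 0.5009] 0.4209 0.398 0.0145
t 44.4 pos [0.4779 0.1766 0.2018] yaw_y -13.96 tilt [0.0011 0.0005] delta/40mm in tool [ 6.333 -0.35   1.299] F [-0.1 -0.1  0.3] w 0.0873
```

```bash
python3 -m jog '{"turn":[[0,0,0],[0,0,0],[0,0,0],[0,0,0],[0,0,0],[0,0,0],[0,0,0],[0,0,0]],"travel":[[0.5,0,0],[0.7,0,0],[0.7,0,0],[0.6,0,0],[0.4,0,0.3],[0,0,0.6],[0,0,0],[0,0,0]],"fingers":[0.3,0.3,0.3,0.3,0.3,0.3,0.3,0.3]}'
python3 -m jog '{"turn":[[0,0,0],[0,0,0],[0,0,0],[0,0,0],[0,0,0],[0,0,0],[0,0,0],[0,0,0]],"travel":[[0,0,0.4],[0,0,0.7],[0,0,0.7],[0,0,0.6],[0,0,0.4],[0,0,0.1],[0,0,0],[0,0,0]],"fingers":[0.3,0.3,0.3,0.3,0.3,0.3,0.3,0.3]}'
python3 -m jog '{"turn":[[0,0,0],[0,0,0],[0,0,0],[0,0,0],[0,0,0],[0,0,0],[0,0,0],[0,0,0],[0,0,0],[0,0,0]],"travel":[[0,0,0],[0,0,0],[0,0,0],[0,0,0],[0,0,0],[0,0,0],[0,0,0],[0,0,0],[0,0,0],[0,0,0]],"fingers":[1,1,1,1,1,1,1,1,1,1]}'
python3 -m jog '{"turn":[[0,0,0],[0,0,0],[0,0,0],[0,0,0]],"travel":[[0,-0.035,0],[0,0,0],[0,0,0],[0,0,0]],"fingers":[1,1,1,1]}'
python3 -c "
from h import *
p=get_state()['tool_pos'];print('along',p[0]*.9716-p[1]*.2368,p)"
```

```text
time_s: 45.07
tool_pos: [0.5041, 0.289, 0.1641]
eef_rot: [0.787, 0.616, -0.002, -0.001]
contact_force: [0.7, -0.1, -0.1]
width: 0.0612
grasp_force: 0.0
time_s: 45.73
tool_pos: [0.5064, 0.2886, 0.0506]
eef_rot: [0.788, 0.616, 0.001, 0.0]
contact_force: [-0.3, 0.0, 0.6]
width: 0.0609
grasp_force: 0.0
time_s: 46.57
tool_pos: [0.5055, 0.2884, 0.0494]
eef_rot: [0.788, 0.616, 0.0, 0.0]
contact_force: [-0.1, 0.5, 1.0]
width: 0.0199
grasp_force: 30.0
time_s: 46.9
tool_pos: [0.5044, 0.2886, 0.0494]
eef_rot: [0.788, 0.616, 0.0, 0.0]
contact_force: [2.3, -1.2, 0.4]
width: 0.0199
grasp_force: 30.0
along 0.42171474479773535 [0.50438983 0.28864197 0.04941238]
```

```bash
python3 -m jog '{"turn":[[0,0,0],[0,0,0],[0,0,0],[0,0,0],[0,0,0],[0,0,0],[0,0,0],[0,0,0],[0,0,0]],"travel":[[0,0,0],[0,0,0],[0,0,0],[0,0,0],[0,0,-0.3],[0,0,-0.7],[0,0,-0.7],[0,0,-0.6],[0,0,-0.6]],"fingers":[0.2,0.2,0.2,0.2,0.2,0.2,0.2,0.2,0.2]}'
python3 -m jog '{"turn":[[0,0,0],[0,0,0],[0,0,0],[0,0,0],[0,0,0],[0,0,0],[0,0,0],[0,0,0]],"travel":[[-0.5,0,-0.5],[-0.7,0,-0.4],[-0.7,0,0],[-0.6,0,0],[-0.4,0,0],[0,0,0],[0,0,0],[0,0,0]],"fingers":[0,0,0,0,0,0,0,0]}'
python3 - <<'E'
from h import *
p,d,c,W=snap("wrist"); cv2.imwrite("pics/w6.png",p[:,:,::-1]); h=cv2.cvtColor(p,cv2.COLOR_RGB2HSV)
y=np.array([.9716,-.2368]);x=np.array([.2368,.9716]);A=W[...,:2]@y;B=W[...,:2]@x;z=W[...,2]
roi=(abs(A-.42)<.1)&(abs(B-.39)<.04)&(z<.07)
for n,m in(("mark",roi&(h[...,1]>150)&((h[...,0]<6)|(h[...,0]>174))),("griptop",roi&(z>.05)&(z<.062)),("track",roi&(z>.008)&(z<.018)&(h[...,1]<60)&(h[...,2]>120))):
    a=A[m];print(n,m.sum(),np.percentile(a,[3,97]).round(4),((np.percentile(a,3)+np.percentile(a,97))/2).round(4),B[m].mean().round(4),z[m].mean().round(4))
cv2.imwrite("pics/w6c.png",cv2.resize(p[27:177,223:423,::-1],None,fx=4,fy=4,interpolation=cv2.INTER_CUBIC))
E
python3 go.py 0.5255 0.4258 0.15
```

```text
time_s: 47.65
tool_pos: [0.5039, 0.2888, 0.1675]
eef_rot: [0.788, 0.616, 0.0, 0.0]
contact_force: [-0.4, 0.4, -0.3]
width: 0.0675
grasp_force: 0.0
time_s: 48.32
tool_pos: [0.4766, 0.1767, 0.202]
eef_rot: [0.788, 0.616, 0.001, 0.0]
contact_force: [-0.5, 0.0, -0.7]
width: 0.087
grasp_force: 0.0
mark 19 [0.4213 0.424 ] 0.4227 0.3714 0.0205
griptop 966 [0.4132 0.4316] 0.4224 0.3985 0.0544
track 6774 [0.3409 0.5007] 0.4208 0.398 0.0145
t 48.37 pos [0.4766 0.1769 0.2017] yaw_y -13.95 tilt [0.0011 0.0005] delta/40mm in tool [ 6.333 -0.314  1.298] F [0.8 0.1 0.3] w 0.0871
```

View pics/w6c.png

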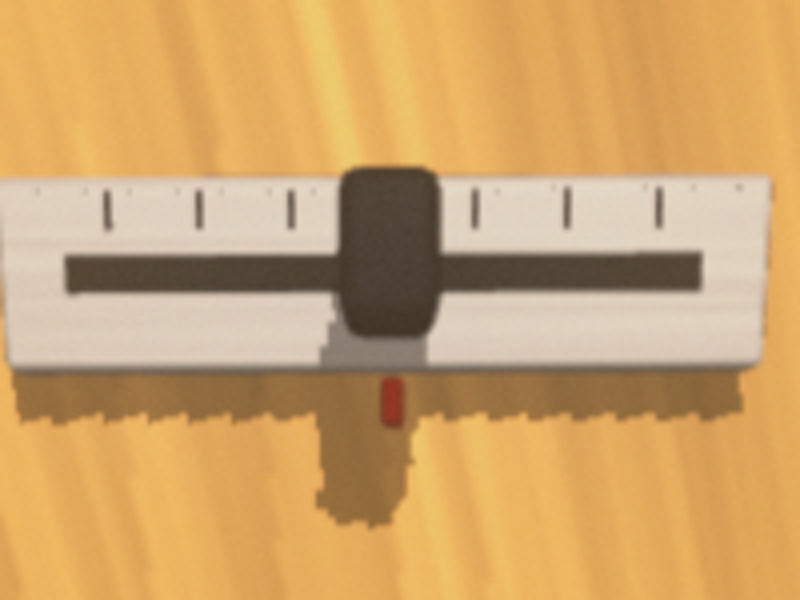

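The grip (390) and pointer (392) are level, and depth puts them at 0.4224 and 0.4227. Now the plunger, with closed fingers.

```bash
python3 -m jog '{"turn":[[0,0,0],[0,0,0],[0,0,0],[0,0,0],[0,0,0],[0,0,0],[0,0,0],[0,0,0],[0,0,0],[0,0,0]],"travel":[[0.3,0,0],[0.7,-0.05,0],[0.75,-0.05,0],[0.75,-0.05,0],[0.75,-0.05,0],[0.75,-0.05,0],[0.75,-0.05,0],[0.75,0,0.2],[0.6,0,0.4],[0.23,0,0.4]],"fingers":[1,1,1,1,1,1,1,1,1,1]}'
python3 -m jog '{"turn":[[0,0,0],[0,0,0],[0,0,0],[0,0,0],[0,0,0]],"travel":[[0,0,0.3],[0,0,0],[0,0,0],[0,0,0],[0,0,0]],"fingers":[1,1,1,1,1]}'
python3 go.py 0.5255 0.4258 0.085
```

```text
time_s: 49.2
tool_pos: [0.5261, 0.4309, 0.1614]
eef_rot: [0.787, 0.617, 0.003, -0.0]
contact_force: [-0.2, 0.0, -0.7]
width: 0.0284
grasp_force: 0.0
time_s: 49.62
tool_pos: [0.5262, 0.4244, 0.1506]
eef_rot: [0.788, 0.615, 0.001, 0.0]
contact_force: [1.1, -0.6, 1.0]
width: 0.0016
grasp_force: 0.0
t 49.62 pos [0.5262 0.4244 0.1506] yaw_y -14.03 tilt [0.0014 0.0008] delta/40mm in tool [ 0.029 -0.027  1.639] F [ 1.1 -0.6  1. ] w 0.0016
```

```bash
python3 -m jog '{"turn":[[0,0,0],[0,0,0],[0,0,0],[0,0,0],[0,0,0],[0,0,0],[0,0,0]],"travel":[[0.03,-0.03,0.3],[0,0,0.5],[0,0,0.5],[0,0,0.34],[0,0,0],[0,0,0],[0,0,0]],"fingers":[1,1,1,1,1,1,1]}'
python3 go.py 0.5255 0.4258 0.069
python3 -m jog '{"turn":[[0,0,0],[0,0,0],[0,0,0]],"travel":[[0,0,0.15],[0,0,0.15],[0,0,0]],"fingers":[1,1,1]}'
python3 go.py 0.5255 0.4258 0.069
```

```text
time_s: 50.2
tool_pos: [0.5252, 0.4263, 0.0845]
eef_rot: [0.788, 0.616, 0.001, 0.0]
contact_force: [0.2, -0.2, -0.4]
width: 0.0004
grasp_force: 0.0
t 50.2 pos [0.5252 0.4263 0.0845] yaw_y -14.0 tilt [0.0009 0.0006] delta/40mm in tool [-0.01   0.011  0.388] F [ 0.2 -0.2 -0.4] w 0.0004
time_s: 50.45
tool_pos: [0.5261, 0.427, 0.0726]
eef_rot: [0.788, 0.616, 0.002, 0.0]
contact_force: [-1.2, -0.5, 6.6]
width: 0.0004
grasp_force: 3.6
t 50.45 pos [0.5261 0.427  0.0726] yaw_y -13.98 tilt [0.0035 0.002 ] delta/40mm in tool [-0.032 -0.007  0.09 ] F [-1.2 -0.5  6.6] w 0.0004
```

```bash
python3 -m jog '{"turn":[[0,0,0],[0,0,0],[0,0,0]],"travel":[[0,0,0.08],[0,0,0.06],[0,0,0]],"fingers":[1,1,1]}'
python3 -m jog '{"turn":[[0,0,0],[0,0,0]],"travel":[[0,0,0.06],[0,0,0]],"fingers":[1,1]}'
python3 -m jog '{"turn":[[0,0,0],[0,0,0]],"travel":[[0,0,0.05],[0,0,0]],"fingers":[1,1]}'
```

```text
time_s: 50.7
tool_pos: [0.5262, 0.427, 0.0712]
eef_rot: [0.788, 0.616, 0.002, 0.0]
contact_force: [-3.5, -3.0, 22.2]
width: 0.0001
grasp_force: 11.3
time_s: 50.87
tool_pos: [0.5262, 0.4271, 0.0711]
eef_rot: [0.788, 0.616, 0.002, 0.001]
contact_force: [-6.9, -4.9, 32.7]
width: 0.0007
grasp_force: 16.4
time_s: 51.03
tool_pos: [0.5263, 0.4271, 0.071]
eef_rot: [0.788, 0.616, 0.003, 0.001]
contact_force: [-9.3, -5.7, 42.0]
width: 0.0003
grasp_force: 20.6
```

The plunger has bottomed: TCP stays at 0.071 while the force climbs past 8 N. Now I'll rise straight up and do a final check.

```bash
python3 -m jog '{"turn":[[0,0,0],[0,0,0],[0,0,0],[0,0,0],[0,0,0],[0,0,0],[0,0,0],[0,0,0],[0,0,0]],"travel":[[0,0,-0.3],[0,0,-0.4],[0,0,-0.6],[0,0,-0.8],[0,0,-0.8],[0,0,-0.8],[0,0,-0.3],[0,0,0],[0,0,0]],"fingers":[1,1,1,1,1,1,1,1,1]}'
python3 look.py
python3 - <<'E'
from h import *
p,d,c,W=snap("scene"); cv2.imwrite("pics/s9.png",p[:,:,::-1])
p,d,c,W=snap("top"); cv2.imwrite("pics/t9.png",p[:,:,::-1])
E
```

```text
time_s: 51.78
tool_pos: [0.5245, 0.4261, 0.2215]
eef_rot: [0.788, 0.616, 0.0, 0.0]
contact_force: [0.5, 0.2, -0.4]
width: 0.0004
grasp_force: 0.0
blue ztop 0.0514 c [ 0.5346 -0.0786] ext [0.043 0.044]
orange ztop 0.0514 c [ 0.5661 -0.0037] ext [0.074 0.044]
orange ztop 0.0294 c [ 0.5403 -0.4016] ext [0.034 0.032]
green ztop 0.0517 c [0.5655 0.0708] ext [0.045 0.045]
yellow ztop 0.0517 c [ 0.6231 -0.0214] ext [0.044 0.043]
```

View pics/s9.png

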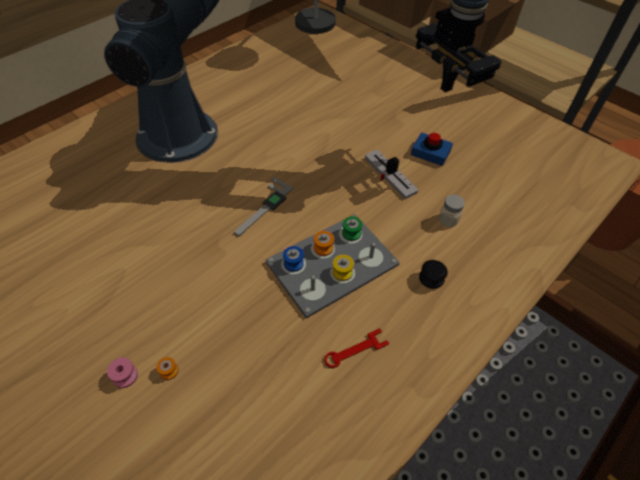

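All four cores are seated at (293,259), (323,243), (351,229) and (343,267). The fader is at its pointer (390,167), the plunger is back up (434,140), and the bystanders and look-alikes are where they were.

```bash
python3 -c "
from plant import bot
print(bot.sign_off())"
```

```text
the job is handed in; nothing more can be done
None
```

The job is handed in: fader pulled to zero, all four cores present seated on their own spindles, fader grip within about 0.5 mm of the red pointer, plunger then pressed to the bottom and back up, and bystanders left where they were.

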